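# Closing down the radio studio desk

## Robot

A 6-joint arm with a two-finger parallel gripper is mounted at the origin on the work surface. World frame = base frame: x ahead of the robot, y to its left, z up, the work surface at z = 0. Lengths are in mm, angles in rad, forces in N, time in s.
With the tool pointing down it reaches from about 400 to 925 mm from the base axis. Payload 12.5 kg.
Tool frame: the origin (TCP) lies where the fingers leave the gripper's body, on its centre line; the fingertips stand 78 mm ahead of it and the grasp point (between the pads) lies 59 mm ahead of it (env.tip_extent is the distance from the TCP to the fingertips, in mm); z points along the fingers, y is the direction in which the jaws open and shut (so a half turn about z gives the same grasp; the last joint's range is limited). The gripper opens to 95 mm and grips with 3 to 60 N. Pads are 20 mm wide; open, the fingers measure 119 mm over their backs; the gripper's body (75 mm by 180 mm) begins 59 mm behind the grasp point.
Start: joints at [-1.375, 0.491, 1.559, -0, 1.092, -0.106], TCP at [185.796, -596.756, 292.261] pointing down, gripper open.
Joint ranges: [-3.1, 3.1], [-0.84, 2.19], [0.05, 2.79], [-1.13, 4.28], [0.06, 2.93], [-2.69, 2.69]. Speed limits (rad/s): [2.22, 2.22, 2.79, 3.14, 3.14, 3.14].

## Interface

Orientations are given as [roll, pitch, yaw] about the fixed x, y, z axes, in that order (R = Rz(yaw) Ry(pitch) Rx(roll)).
In Python, from cell import env gives the robot as it stands. The module is installed in compiled form; this text tells all that it offers.
- The arm moves only by the tool play_rows, never from a script. Its argument "targets" is a list of rows, each an object with "linear": the shift along the tool's x, y, z in mm, a list of three; "turn": the turn about the tool's z in rad. A call has 1 to 20 rows; each row is the pose to reach, as a shift and turn from the pose commanded when the call began, along the tool's axes at that moment; what a row does not reach only later rows make up. A row lasts 1/8 s, in which the tool goes at most 62.5 mm and 10.7 degrees, less where a joint would pass 70% of its speed; a pose out of reach is approached as far as the arm can. A call with a gripper value outside its range is refused whole. "hand" is the finger opening in mm, from 0 to 95.1, set as the call begins (left out, the last holds). The fingers move at their own pace and stop on an object; the grip force is fixed at half the most. Time passes only in rows, so rows that repeat a pose let the fingers close. It gives the time, the measured TCP pose, the force and the opening at its end, in the units of the state.
- env.state(): the state, without advancing time (a new reading comes with each control period).
- env.read_camera(name): name is "scene" or "top" or "wrist"; returns (picture, depth): 384x512x3 uint8, red, green, blue; 384x512 float32, mm along the optical axis (not along the pixel's ray), 0 where there is no reading.
- env.camera_params(name): a dict with "fx", "fy", "cx", "cy" (pixels), "R" (3x3) and "t" (3): a world point X has camera coordinates R X + t. Camera axes: x right, y down, z forward; pixel columns grow to the right and rows downward; lengths in mm; the calibration is good to about 2 mm. The wrist camera is an equidistant fisheye: a pixel r from the principal point sees the ray r / f radians off the axis. A picture is of the moment at which its call begins: read the wrist's pose just before it. camera_params takes no time and is no camera call; for the wrist camera it gives the pose at the moment of the call.
- env.job_done(): hands the job in, once; it reports no verdict.
The state is a dict: "t": time; "joints": joint angles; "qvel": joint speeds; "tau": joint torques, N m; "eef_pos": TCP position; "tcp_rot": TCP orientation; "ft_force": force on the tool from outside, world axes, zero at the start; "moment": the same for the moment, N m; "opening": opening from 0.0 (shut) to 1.0 (fully open).
Only numpy, scipy, OpenCV 4.12 (cv2) and the standard library are available. Lean on these libraries where they do the work, as an engineer would, in place of code of your own. Each camera call takes 0.05 s, during which the arm holds its last target.

## Task

The programme is over: close down the studio desk. Before handling any microphone, switch off the five channel levers of the microphone panel in one drag of a finger along the row, without lifting away part-way, and leave the control-room line lever, set apart from them, on; then lay every microphone that is out flat on the bottom of the low black tray, not on one another, and put the markers and the stapler inside the cardboard desk box, setting things down rather than dropping them and leaving mug and bottle standing where they are. When all is put away, press the call button on the panel to tell the control room that the desk is clear.

Things in the scene. Friction and masses are not known exactly. Their poses are not given: they have to be found in the camera images.
- panel: Fixed microphone switch panel: a low dark metal box, 95 wide (its x), 390 long (y), 45 high (z); origin under its centre. On its top, on the centre line, stand five channel levers at y = -156, -112, -68, -24, 20 mm; apart from them the control-room line lever at y = 96 and the call button at y = 160. Each is a 40 mm steel bat lever with a 10 mm ball end, pivoted at the panel top.
- ch1 (a joint): Channel lever 1 of 5, counted from the panel's -y end: 0 = on (0.15 rad short of upright, ball top 90 mm above the desk), 1.0 rad = off (laid over towards the panel's +y, ball top 76 mm up). Needs under 1 N; past half way it drops over by itself. A fingertip 79 to 85 mm above the desk dragged to +y along the row lays each lever over and clears those already off.
- ch2 (a joint): Channel lever 2 of 5, counted from the panel's -y end: 0 = on (0.15 rad short of upright, ball top 90 mm above the desk), 1.0 rad = off (laid over towards the panel's +y, ball top 76 mm up). Needs under 1 N; past half way it drops over by itself. A fingertip 79 to 85 mm above the desk dragged to +y along the row lays each lever over and clears those already off.
- ch3 (a joint): Channel lever 3 of 5, counted from the panel's -y end: 0 = on (0.15 rad short of upright, ball top 90 mm above the desk), 1.0 rad = off (laid over towards the panel's +y, ball top 76 mm up). Needs under 1 N; past half way it drops over by itself. A fingertip 79 to 85 mm above the desk dragged to +y along the row lays each lever over and clears those already off.
- ch4 (a joint): Channel lever 4 of 5, counted from the panel's -y end: 0 = on (0.15 rad short of upright, ball top 90 mm above the desk), 1.0 rad = off (laid over towards the panel's +y, ball top 76 mm up). Needs under 1 N; past half way it drops over by itself. A fingertip 79 to 85 mm above the desk dragged to +y along the row lays each lever over and clears those already off.
- ch5 (a joint): Channel lever 5 of 5, counted from the panel's -y end: 0 = on (0.15 rad short of upright, ball top 90 mm above the desk), 1.0 rad = off (laid over towards the panel's +y, ball top 76 mm up). Needs under 1 N; past half way it drops over by itself. A fingertip 79 to 85 mm above the desk dragged to +y along the row lays each lever over and clears those already off.
- line (a joint): Control-room line lever, like the others but set apart, 76 mm beyond channel 5 towards the panel's +y end: 0 = on, 1.0 rad = off (laid over to +y). It is to stay on.
- call (a joint): Round white push button, 26 mm across, in a black housing at the panel's +y end: 0 = up, 0.006 m = fully pressed (about 5 N); springs back.
- call_top (a point): Centre of the top of the call button when up; press straight down. Sinks with the button.
- mic_tray: Fixed low black open tray with grey lining, the microphones' place: 200 (x) by 210 (y) by 35 mm high outside, walls and floor 5 mm; origin under its centre.
- desk_box: Fixed open cardboard desk box, deeper than the tray, the stationery's place: 180 (x) by 200 (y) by 55 mm high outside, walls and floor 5 mm; origin under its centre.
- mic_a_mid (a point): Black handheld radio microphone lying on the desk, along its x: grille ball (44 mm) end at x = 86, tail at -78 mm. Point on its axis, near its centre of mass, 23 mm above what it lies on. Grip the round handle, 32 mm across, x = -66 to 42; square anti-roll rings 46 mm wide and high at x = 48 and -72. 0.26 kg. May be absent.
- mic_b_mid (a point): Black handheld radio microphone lying on the desk, along its x: grille ball (44 mm) end at x = 86, tail at -78 mm. Point on its axis, near its centre of mass, 23 mm above what it lies on. Grip the round handle, 32 mm across, x = -66 to 42; square anti-roll rings 46 mm wide and high at x = 48 and -72. 0.26 kg. May be absent.
- mic_c_mid (a point): Black handheld radio microphone lying on the desk, along its x: grille ball (44 mm) end at x = 86, tail at -78 mm. Point on its axis, near its centre of mass, 23 mm above what it lies on. Grip the round handle, 32 mm across, x = -66 to 42; square anti-roll rings 46 mm wide and high at x = 48 and -72. 0.26 kg. May be absent.
- marker_a_mid (a point): Square-barrelled marker pen, white with a black cap at +x, lying on the desk: 140 mm long (x), 22 wide (y), 22 high (z). Point at its centre, 11 mm above what it lies on. 45 g. May be absent.
- marker_b_mid (a point): Square-barrelled marker pen, white with a black cap at +x, lying on the desk: 140 mm long (x), 22 wide (y), 22 high (z). Point at its centre, 11 mm above what it lies on. 45 g. May be absent.
- stapler_mid (a point): Desk stapler standing on its base: 130 mm long (x), base 36 wide (y) and 8 high, upper arm 26 to 30 wide and up to 57 high, nose at +x. Point at its middle, 27 mm above what it stands on; grip the arm across y about 35 mm above the desk. About 0.22 kg. May be absent.
- mug: White mug on the desk near the robot, 82 mm across, 92 high; origin under its centre. Bystander.
- bottle: Clear capped bottle near the robot, 60 mm across, 130 high; origin under its centre. Bystander.
Not all that is in view belongs to the job. What is shaped like the part that bears mic_c_mid but red is not meant.

How it is judged:
By the outcome, as a careful person would: the job done as asked, in the order asked, and still so for the second after the job is handed in, with the robot touching nothing.
Of mic_a, mic_b, mic_c, marker_a, marker_b, stapler only 4 to 6 are there at a start; the rules pass over those that are not, and their reading is None.
At some moment in a run one of mic_a, mic_b, mic_c, marker_a, marker_b, stapler may be knocked a few centimetres aside while the robot is not near it.
It also fails if it takes over 210 s, if anything falls off the work surface, if the arm or the gripper's body presses on something with over 40 N, if the wrist force passes 120 N, or if a joint passes its speed limit or range.

## Working session

There is one attempt and no reset: what is moved stays moved. The work goes in short steps, Python scripts to look and compute and a tool call to move; the robot and the scene stay as the last step left them, time stands still between calls to the robot, and variables do not carry over. Pictures are saved under pics/ and viewed, and the job is handed in when it is done.

Besides the shell and the picture viewer there is one more tool, called by a JSON object that holds its "api" and its "payload", one argument or row to a line. play_rows: Moves the arm, as the interface text tells. Its arguments: {"type":"object","properties":{"targets":{"type":"array","items":{"type":"object","properties":{"linear":{"type":"array","items":{"type":"number"}},"turn":{"type":"number"}}}},"hand":{"type":"number"}},"required":["targets"]}

```bash
ls; mkdir -p pics
python3 - <<'E'
from cell import env
import cv2,numpy as np
print(env.state())
for n in ["scene","top","wrist"]:
    p=env.camera_params(n); print(n,p)
    im,d=env.read_camera(n)
    cv2.imwrite(f"pics/{n}0.png",im[:,:,::-1]); np.save(f"pics/{n}0.npy",d)
E
```

```text
pics
{'t': 0.0, 'joints': array([-1.37459217e+00,  4.91564396e-01,  1.55950284e+00,  2.55701164e-05,
        1.09172297e+00, -1.05594301e-01]), 'qvel': array([-0.00069493,  0.00062539,  0.00074963, -0.00029515, -0.00098586,
       -0.00022215]), 'tau': array([-3.45062304e-03, -6.12656951e+01, -2.58184254e+01,  6.91334903e-02,
        4.82185779e-02, -5.14414000e-05]), 'eef_pos': array([ 185.76695059, -596.56171068,  291.64031508]), 'tcp_rot': array([-3.14040416e+00, -1.48771393e-04,  3.01786567e-01]), 'ft_force': array([ 0.69045451,  0.04650848, -0.00176634]), 'moment': array([ 0.00724515,  0.00651463, -0.02905264]), 'opening': 0.9978810193869786}
scene {'fx': 417.1284855035492, 'fy': 417.1284855035492, 'cx': 256.6857433260869, 'cy': 186.06721603447363, 'R': array([[-0.704685  ,  0.7093948 , -0.01334429],
       [ 0.6028023 ,  0.58866852, -0.53860816],
       [-0.37423047, -0.38759306, -0.8424507 ]]), 't': array([ 353.55128647, -217.25514039, 1585.70121854])}
top {'fx': 491.48684705682905, 'fy': 491.48684705682905, 'cx': 254.04669064295132, 'cy': 186.83067161595594, 'R': array([[ 0.02625083, -0.9995897 , -0.01145975],
       [-0.99302932, -0.0247574 , -0.11523821],
       [ 0.11490722,  0.01440497, -0.99327178]]), 't': array([ -20.54083004,  468.2626092 , 1648.05182808])}
wrist {'fx': 297.3186396354542, 'fy': 297.3186396354542, 'cx': 257.60908823974563, 'cy': 194.22592511180477, 'R': array([[ 2.97007542e-01, -9.54874974e-01, -5.52104818e-04],
       [-9.23174094e-01, -2.87294844e-01,  2.55364966e-01],
       [-2.44000232e-01, -7.53356319e-02, -9.66844574e-01]]), 't': array([-625.74703369,  -28.3668132 ,  390.35037075])}
```

View pics/top0.png

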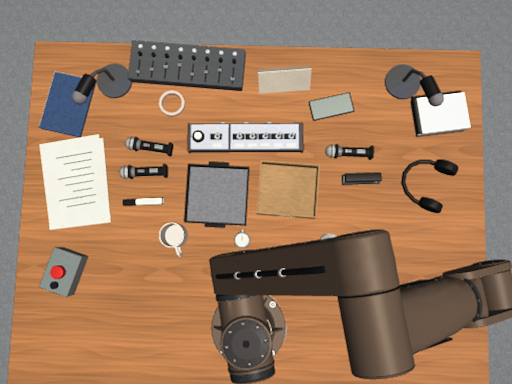

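View pics/scene0.png

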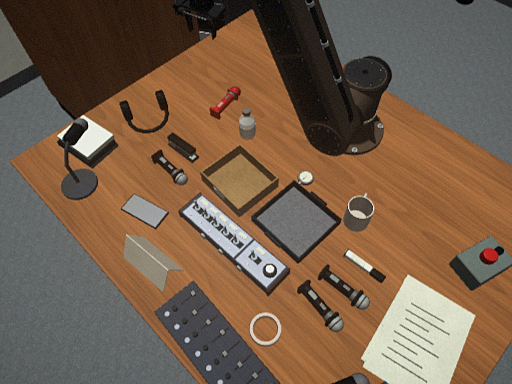

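View pics/wrist0.png

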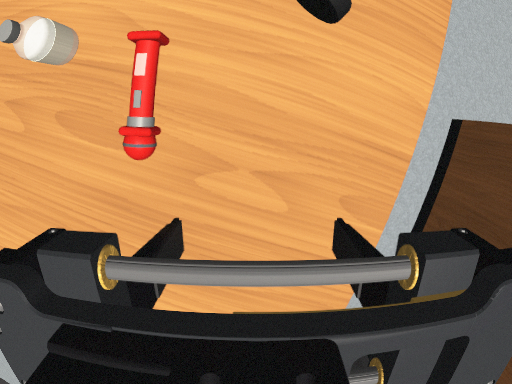

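The top view shows the panel (190–302,137), the tray (217,195) and the box (288,190). Mics are at (150,146), (144,172) and (350,152), a marker at (143,202) and the stapler at (362,178). I'll enlarge it and measure.

```bash
cat > h.py <<'E'
from cell import env
import cv2,numpy as np,sys
np.set_printoptions(suppress=True,precision=3)
def cloud(n,d):
    p=env.camera_params(n); v,u=np.mgrid[:384,:512]
    X=np.stack([(u-p['cx'])/p['fx']*d,(v-p['cy'])/p['fy']*d,d],-1)
    W=(X-p['t'])@p['R']; W[d==0]=np.nan; return W
def proj(n,X):
    p=env.camera_params(n); c=p['R']@np.asarray(X,float)+p['t']
    return p['fx']*c[0]/c[2]+p['cx'],p['fy']*c[1]/c[2]+p['cy']
def grab(n,name):
    im,d=env.read_camera(n); cv2.imwrite(f"pics/{name}.png",im[:,:,::-1]); np.save(f"pics/{name}.npy",d); return im,d
def crop(name,u0,u1,v0,v1,s=None):
    im=cv2.imread(f"pics/{name}.png")[v0:v1,u0:u1]
    s=s or min(800/(u1-u0),600/(v1-v0)); cv2.imwrite(f"pics/{name}_c{u0}.png",cv2.resize(im,None,fx=s,fy=s,interpolation=cv2.INTER_CUBIC))
E
python3 - <<'E'
from h import *
crop("top0",100,400,70,250)
d=np.load("pics/top0.npy"); W=cloud("top",d); im=cv2.imread("pics/top0.png")[:,:,::-1]
print("table z",W[250,100],W[280,430])
Z=W[...,2]
R={'mic1':(118,180,128,159),'mic2':(113,175,160,184),'mic3':(320,382,138,163),'marker':(118,170,192,211),'stapler':(336,388,168,189),'panel':(180,310,115,158),'tray':(178,256,155,232),'box':(252,324,158,222)}
for k,(a,b,c,e) in R.items():
    P=W[c:e,a:b].reshape(-1,3); P=P[np.isfinite(P[:,2])]
    Q=P[P[:,2]>(6 if k!='panel' else 20)]
    r=cv2.minAreaRect(Q[:,:2].astype(np.float32)); bx=cv2.boxPoints(r)
    print(k,len(Q),'c',r[0],'size',r[1],r[2],'zmax',Q[:,2].max(),np.percentile(Q[:,2],[50,90])); print(bx.round(0).tolist())
E
```

```text
table z [240.844 514.414  -2.714] [ 209.408 -396.16   626.571]
mic1 546 c (616.0088500976562, 364.54949951171875) size (107.04534912109375, 212.33914184570312) 1.2687196731567383 zmax 53.769650491864994 [36.41  44.639]
[[560.0, 470.0], [565.0, 257.0], [672.0, 260.0], [667.0, 472.0]]
mic2 553 c (517.3040771484375, 375.70281982421875) size (207.7895965576172, 79.67120361328125) 89.57614135742188 zmax 52.34668114454609 [36.497 44.419]
[[477.0, 272.0], [556.0, 272.0], [558.0, 479.0], [478.0, 480.0]]
mic3 558 c (608.2523193359375, -345.7906494140625) size (84.92857360839844, 197.4088134765625) 1.3782942295074463 zmax 53.60511590717793 [35.976 45.246]
[[563.0, -248.0], [568.0, -445.0], [653.0, -443.0], [648.0, -246.0]]
marker 303 c (412.3995361328125, 363.54937744140625) size (62.54261779785156, 159.56600952148438) 1.3625637292861938 zmax 38.29620586549332 [20.249 24.877]
[[379.0, 443.0], [383.0, 283.0], [446.0, 285.0], [442.0, 444.0]]
stapler 440 c (508.3563232421875, -376.3199462890625) size (64.24330139160156, 175.07569885253906) 5.277539253234863 zmax 65.17817242333413 [49.993 57.227]
[[468.0, -292.0], [484.0, -466.0], [548.0, -461.0], [532.0, -286.0]]
panel 3295 c (642.6138916015625, 25.174896240234375) size (103.961669921875, 396.0103454589844) 1.8227883577346802 zmax 94.92151898826421 [45.154 51.692]
[[584.0, 221.0], [597.0, -174.0], [701.0, -171.0], [688.0, 225.0]]
tray 2242 c (446.8886413574219, 120.46656799316406) size (264.29656982421875, 266.61126708984375) 2.0462331771850586 zmax 95.45849446750299 [ 9.868 34.912]
[[310.0, 249.0], [320.0, -17.0], [584.0, -8.0], [574.0, 258.0]]
box 1568 c (465.3574523925781, -124.05513000488281) size (218.53207397460938, 245.7939453125) 1.407705307006836 zmax 66.3538077179625 [10.127 55.091]
[[353.0, -4.0], [359.0, -250.0], [578.0, -244.0], [572.0, 1.0]]
```

View pics/top0_c100.png

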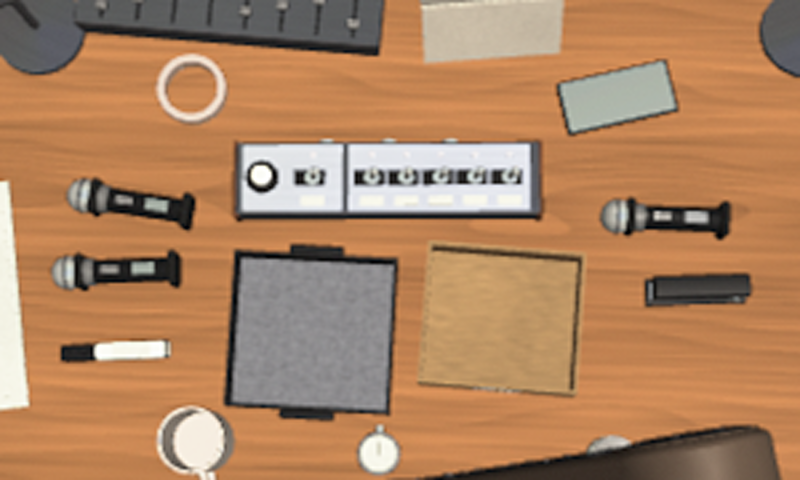

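```bash
cat >> h.py <<'E'
ROI={'mic1':(112,182,126,160),'mic2':(108,175,160,184),'mic3':(320,382,138,163),'marker':(118,170,192,211),'stapler':(336,388,168,189)}
def plane(n,uv,z):
    p=env.camera_params(n); uv=np.atleast_2d(uv).astype(float)
    r=np.c_[(uv[:,0]-p['cx'])/p['fx'],(uv[:,1]-p['cy'])/p['fy'],np.ones(len(uv))]@p['R']
    C=-p['R'].T@p['t']; s=(z-C[2])/r[:,2]; return C+s[:,None]*r
E
python3 - <<'E'
from h import *
d=np.load("pics/top0.npy"); W=cloud("top",d)
for k,h in dict(mic1=23,mic2=23,mic3=23,marker=22,stapler=50).items():
    a,b,c,e=ROI[k]
    m=np.zeros(d.shape,np.uint8); m[c:e,a:b]=(cv2.medianBlur(W[...,2].astype(np.float32),3)>10)[c:e,a:b]
    n,l,s,_=cv2.connectedComponentsWithStats(m); i=1+s[1:,4].argmax(); v,u=np.where(l==i)
    P=plane("top",np.c_[u,v],h)[:,:2]; r=cv2.minAreaRect(P.astype(np.float32))
    mu=P.mean(0); w,V=np.linalg.eigh(np.cov((P-mu).T)); ax=V[:,1]*np.sign(V[1,1]); t=(P-mu)@ax; q=(P-mu)@[-ax[1],ax[0]]
    print(k,len(u),'mean',mu,'mid',mu+ax*(t.max()+t.min())/2,'ang',np.arctan2(ax[1],ax[0]),'len',np.ptp(t),'wid',np.ptp(q),r)
# panel
zz=W[...,2]
for k,(a,b,c,e),lo,hi in [('panel',(180,310,115,158),38,50),('tray',(178,256,158,232),28,40),('box',(252,324,160,222),48,62)]:
    Q=W[c:e,a:b].reshape(-1,3); Q=Q[(Q[:,2]>lo)&(Q[:,2]<hi)]
    r=cv2.minAreaRect(Q[:,:2].astype(np.float32)); print(k,r,'pct',np.percentile(Q[:,:2],[1,99],axis=0).round(0).tolist())
for nm,uv,z in [('panel NW',(100+237/2.667,70+142/2.667),45),('NE',(100+540/2.667,70+142/2.667),45),('SW',(100+237/2.667,70+212/2.667),45),('SE',(100+540/2.667,70+214/2.667),45),('button',(100+262/2.667,70+175/2.667),55),('l line',(100+314/2.667,70+174/2.667),85),('l5',(100+374/2.667,70+174/2.667),85),('l1',(100+512/2.667,70+174/2.667),85),
 ('tray',(100+234/2.667,70+251/2.667),35),('tray',(100+397/2.667,70+259/2.667),35),('tray',(100+226/2.667,70+404/2.667),35),('tray',(100+389/2.667,70+413/2.667),35),
 ('box',(100+429/2.667,70+243/2.667),55),('box',(100+584/2.667,70+255/2.667),55),('box',(100+418/2.667,70+382/2.667),55),('box',(100+574/2.667,70+395/2.667),55),('mug',(100+194/2.667,70+436/2.667),92)]:
    print(nm,plane("top",uv,z)[0])
E
```

```text
mic1 491 mean [604.506 358.688] mid [604.427 358.083] ang 1.4408693067548026 len 165.541844540022 wid 45.98683352309307 ((604.9315185546875, 358.0408630371094), (165.53778076171875, 45.98209762573242), 82.33568572998047)
mic2 503 mean [515.008 373.358] mid [515.045 372.823] ang 1.6382993033477986 len 162.40036626639807 wid 47.242934362308745 ((515.3999633789062, 372.7925720214844), (45.75163650512695, 162.70272827148438), 4.611996173858643)
mic3 500 mean [ 601.227 -333.099] mid [ 601.253 -331.59 ] ang 1.5536146273148883 len 165.0175982747876 wid 47.110842478799995 ((601.6298828125, -331.5076904296875), (164.75332641601562, 45.652748107910156), 89.70121765136719)
marker 259 mean [411.439 368.772] mid [411.39  369.426] ang 1.6454602156163864 len 137.22292532868272 wid 22.468256449986413 ((411.1467590332031, 369.406982421875), (22.448890686035156, 137.22930908203125), 4.313297748565674)
stapler 356 mean [ 508.446 -374.388] mid [ 508.357 -372.431] ang 1.6157654856335084 len 125.04991946252468 wid 34.413831075227336 ((508.3122253417969, -372.3989562988281), (33.89873504638672, 124.5970764
[... 297 characters left out ...]
.0], [553.0, 225.0]]
box ((463.5115051269531, -123.84211730957031), (200.28567504882812, 181.6607208251953), 86.93013000488281) pct [[371.0, -226.0], [557.0, -21.0]]
panel NW [680.327 220.325  45.   ]
NE [ 689.429 -168.579   45.   ]
SW [589.016 216.527  45.   ]
SE [ 595.72  -169.976   45.   ]
button [635.7   185.125  55.   ]
l line [631.92  116.131  85.   ]
l5 [633.697  41.149  85.   ]
l1 [ 637.776 -131.005   85.   ]
tray [540.137 219.78   35.   ]
tray [534.886  10.791  35.   ]
tray [344.387 221.719  35.   ]
tray [338.364  15.481  35.   ]
box [553.193 -29.609  55.   ]
box [ 542.625 -225.32    55.   ]
box [377.147 -20.215  55.   ]
box [ 365.918 -214.839   55.   ]
mug [302.183 250.298  92.   ]
```

{"api": "play_rows", "payload": {
  "targets": [
    {"linear": [40,-20,0],"turn": -0.1},
    {"linear": [90,-43,0],"turn": -0.22},
    {"linear": [140,-67,0],"turn": -0.34},
    {"linear": [190,-91,0],"turn": -0.46},
    {"linear": [240,-115,0],"turn": -0.58},
    {"linear": [290,-139,0],"turn": -0.7},
    {"linear": [340,-163,0],"turn": -0.82},
    {"linear": [390,-187,0],"turn": -0.94},
    {"linear": [440,-211,0],"turn": -1.06},
    {"linear": [490,-235,0],"turn": -1.18},
    {"linear": [530,-254,0],"turn": -1.297},
    {"linear": [562,-270,0],"turn": -1.297},
    {"linear": [562,-270,0],"turn": -1.297},
    {"linear": [562,-270,0],"turn": -1.297}
  ],
  "hand": 0
}}

```text
t: 1.9
eef_pos: [641.7, -172.2, 291.9]
tcp_rot: [-3.141, -0.0, 1.599]
ft_force: [0.1, 0.6, -1.1]
opening: 0.006
```

Run:
```python
from h import *
s=env.state();print(s['t'],s['eef_pos'],s['tcp_rot'],s['ft_force'],s['opening'],s['joints'])
for n in ["top","wrist","scene"]: grab(n,n+"1")
crop("top1",100,400,70,270)
p=env.camera_params("wrist");print(p['R'],p['t'],-p['R'].T@p['t'])
```

```text
1.9 [ 641.709 -172.163  291.891] [-3.141 -0.     1.599] [ 0.146  0.611 -1.081] 0.006206814316617942 [-0.361  0.549  1.454 -0.     1.14  -0.389]
[[ 1.     0.027 -0.   ]
 [ 0.026 -0.966  0.256]
 [ 0.007 -0.256 -0.967]] [-637.395 -213.523  341.697] [ 640.355 -102.023  384.914]
```

View pics/wrist1.png

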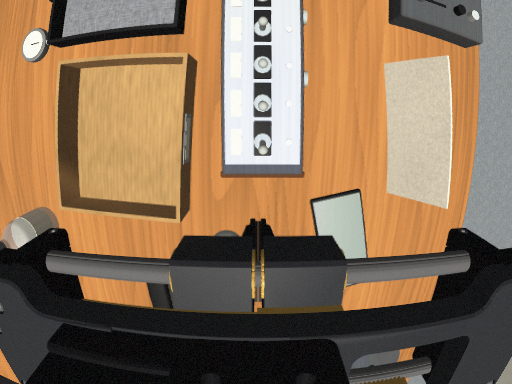

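View pics/top1.png

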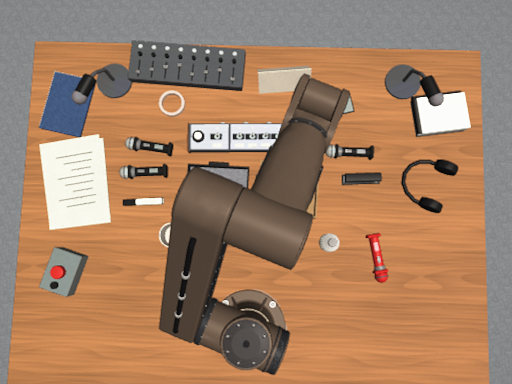

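View pics/scene1.png

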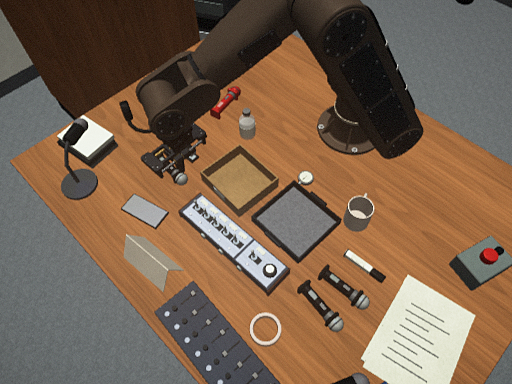

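```bash
cat >> h.py <<'E'
def wplane(uv,z,p=None):
    p=p or env.camera_params("wrist"); uv=np.atleast_2d(uv).astype(float)
    d=(uv-[p['cx'],p['cy']])/p['fx']; th=np.linalg.norm(d,axis=1,keepdims=True)+1e-9
    r=np.c_[d/th*np.sin(th),np.cos(th)]@p['R']; C=-p['R'].T@p['t']; s=(z-C[2])/r[:,2]; return C+s[:,None]*r
def wproj(X):
    p=env.camera_params("wrist"); c=p['R']@np.asarray(X,float)+p['t']; th=np.arctan2(np.hypot(c[0],c[1]),c[2]); k=p['fx']*th/np.hypot(c[0],c[1]); return c[0]*k+p['cx'],c[1]*k+p['cy']
E
python3 - <<'E'
from h import *
crop("wrist1",200,330,0,190)
print('levers',wplane([(262,138),(263,100),(263.5,62),(264,25)],87)[:,:2])
print('panel end',wplane([(222,164),(301,164)],45)[:,:2],wplane([(223,20),(303,20)],45)[:,:2])
print('box',wplane([(58,63),(195,54),(61,206),(181,220)],55)[:,:2])
E
```

```text
levers [[ 645.266 -122.691]
 [ 645.192  -84.544]
 [ 644.655  -45.834]
 [ 644.164   -6.308]]
panel end [[ 600.425 -156.789]
 [ 692.223 -154.27 ]] [[597.644  13.192]
 [689.336  16.306]]
box [[ 381.166  -21.479]
 [ 568.918  -30.249]
 [ 374.104 -213.136]
 [ 551.186 -223.91 ]]
```

View pics/wrist1_c200.png

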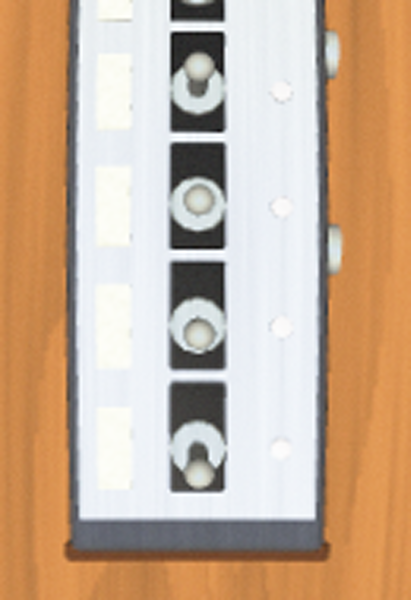

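Run:
```python
from h import *
print('levers',wplane([(262.7,149.5),(263.3,105.8),(263.3,63.3),(263.3,21)],85)[:,:2])
print('panel end',wplane([(221.5,174),(303.5,174)],45)[:,:2],wplane([(223,20),(303,20)],45)[:,:2])
```

```text
levers [[ 646.342 -134.5  ]
 [ 645.684  -90.281]
 [ 644.52   -46.819]
 [ 643.38    -1.221]]
panel end [[ 599.863 -168.646]
 [ 695.86  -166.025]] [[597.644  13.192]
 [689.336  16.306]]
```

{"api": "play_rows", "payload": {
  "targets": [
    {"linear": [0,3,40],"turn": 0},
    {"linear": [0,3,80],"turn": 0},
    {"linear": [0,3,115],"turn": 0},
    {"linear": [0,3,131.5],"turn": 0},
    {"linear": [0,3,131.5],"turn": 0}
  ]
}}

```text
t: 2.68
eef_pos: [644.9, -172.2, 160.4]
tcp_rot: [-3.14, -0.0, 1.598]
ft_force: [-0.4, -0.4, 0.7]
opening: 0.008
```

Run:
```python
from h import *
s=env.state();print(s['t'],s['eef_pos'],s['tcp_rot'],s['ft_force'],s['opening'],env.tip_extent)
grab("wrist","wrist2")
```

```text
2.675 [ 644.87  -172.248  160.354] [-3.14  -0.     1.598] [-0.391 -0.361  0.749] 0.007873488187011194 77.60000000000001
```

View pics/wrist2.png

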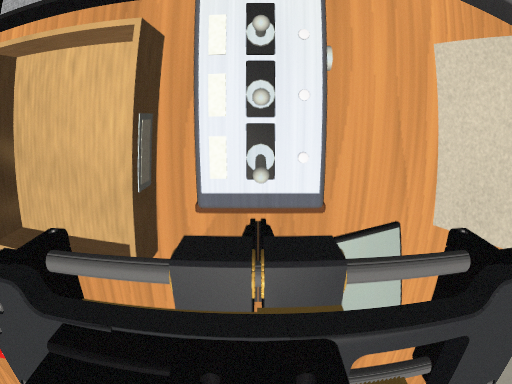

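{"api": "play_rows", "payload": {
  "targets": [
    {"linear": [10,0,0],"turn": 0},
    {"linear": [24,0,0],"turn": 0},
    {"linear": [38,0,0],"turn": 0},
    {"linear": [52,0,0],"turn": 0},
    {"linear": [66,0.5,0],"turn": 0},
    {"linear": [80,0.5,0],"turn": 0},
    {"linear": [94,0.5,0],"turn": 0},
    {"linear": [108,0.5,0],"turn": 0},
    {"linear": [122,1,0],"turn": 0},
    {"linear": [136,1,0],"turn": 0},
    {"linear": [150,1,0],"turn": 0},
    {"linear": [164,1,0],"turn": 0},
    {"linear": [178,1,0],"turn": 0},
    {"linear": [192,1,0],"turn": 0},
    {"linear": [206,1,0],"turn": 0},
    {"linear": [218,1,0],"turn": 0},
    {"linear": [230,1,0],"turn": 0},
    {"linear": [240,1,0],"turn": 0},
    {"linear": [240,1,0],"turn": 0}
  ]
}}

```text
t: 5.1
eef_pos: [639.4, 68.8, 160.7]
tcp_rot: [-3.142, 0.0, 1.6]
ft_force: [0.5, -1.0, 0.1]
opening: 0.005
```

Run:
```python
from h import *
grab("wrist","wrist3"); grab("scene","scene3"); crop("scene3",150,350,130,320)
```

```text
(no output)
```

View pics/wrist3.png

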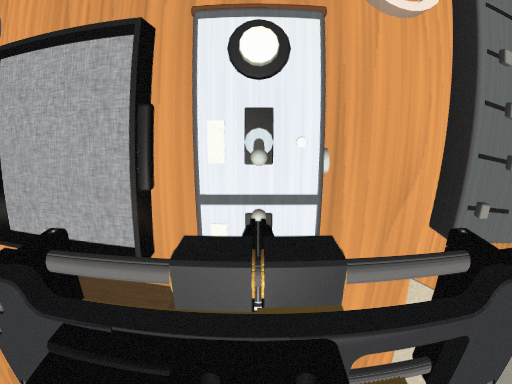

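View pics/scene3_c150.png

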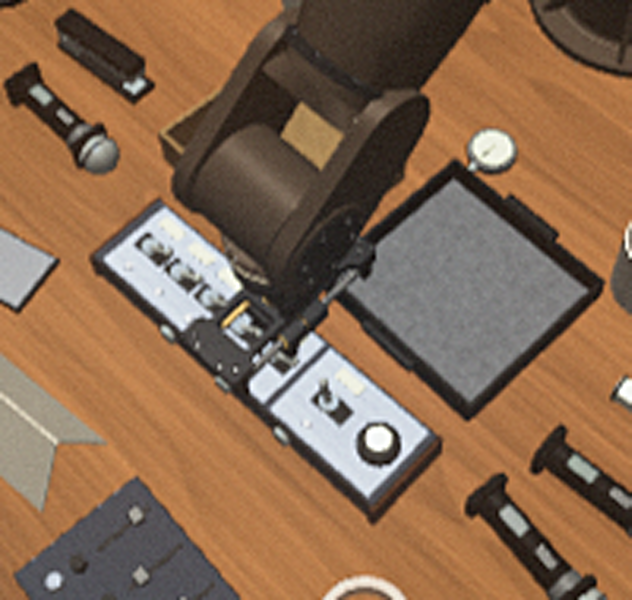

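{"api": "play_rows", "payload": {
  "targets": [
    {"linear": [0,0,-30],"turn": 0},
    {"linear": [0,0,-80],"turn": 0},
    {"linear": [0,0,-131],"turn": 0},
    {"linear": [-40,0,-131],"turn": 0},
    {"linear": [-90,0,-131],"turn": 0},
    {"linear": [-120,0,-131],"turn": 0},
    {"linear": [-120,0,-131],"turn": 0}
  ],
  "hand": 75
}}

```text
t: 6.08
eef_pos: [642.7, -54.3, 291.6]
tcp_rot: [-3.142, 0.0, 1.596]
ft_force: [-0.4, 0.8, -0.1]
opening: 0.685
```

Run:
```python
from h import *
s=env.state();print(s['t'],s['eef_pos'],s['tcp_rot'],s['ft_force'],s['opening'])
grab("wrist","wrist4")
crop("wrist4",200,330,0,190)
```

```text
6.075 [642.672 -54.27  291.625] [-3.142  0.     1.596] [-0.392  0.786 -0.091] 0.684625837748724
```

View pics/wrist4.png

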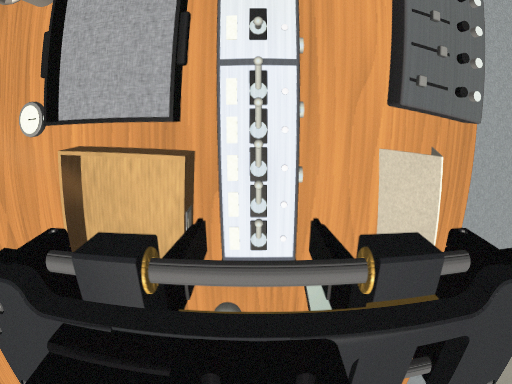

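View pics/wrist4_c200.png

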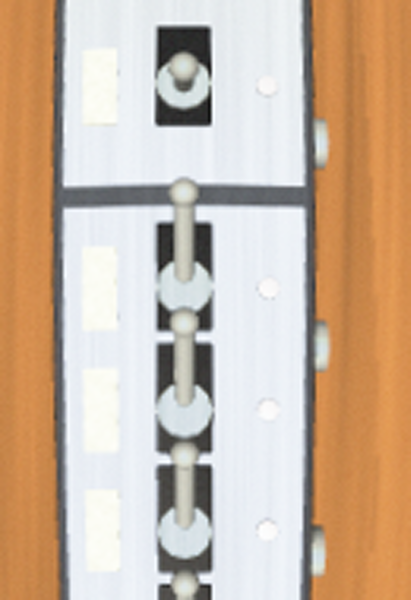

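{"api": "play_rows", "payload": {
  "targets": [
    {"linear": [-40,-7,0],"turn": 0},
    {"linear": [-95,-17,0],"turn": 0},
    {"linear": [-150,-26,0],"turn": 0.02},
    {"linear": [-205,-36,0],"turn": 0.03},
    {"linear": [-255,-45,0],"turn": 0.042},
    {"linear": [-279,-49,0],"turn": 0.042},
    {"linear": [-279,-49,0],"turn": 0.042}
  ]
}}

```text
t: 7.0
eef_pos: [601.6, -332.5, 291.4]
tcp_rot: [-3.141, -0.0, 1.556]
ft_force: [0.1, -0.0, -0.3]
opening: 0.79
```

Run:
```python
from h import *
s=env.state();print(s['t'],s['eef_pos'],s['tcp_rot'],s['ft_force'],s['opening'])
print('proj of TCP ground pts', [np.round(wproj([s['eef_pos'][0],s['eef_pos'][1]+o,23])) for o in (-78,-40,0,40,86)])
grab("wrist","wrist5"); grab("top","top5")
```

```text
7.0 [ 601.59  -332.451  291.422] [-3.141 -0.     1.556] [ 0.106 -0.019 -0.338] 0.7896136911476187
proj of TCP ground pts [array([258., 234.]), array([258., 206.]), array([257., 175.]), array([257., 143.]), array([256., 105.])]
```

View pics/wrist5.png

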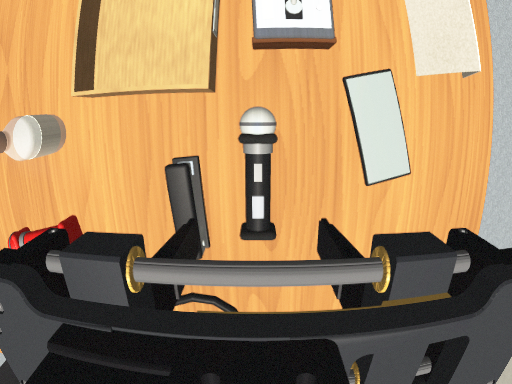

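View pics/top5.png

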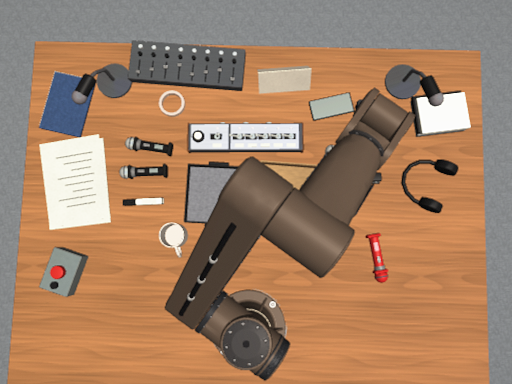

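{"api": "play_rows", "payload": {
  "targets": [
    {"linear": [-3,0.5,50],"turn": 0},
    {"linear": [-3,0.5,105],"turn": 0},
    {"linear": [-3,0.5,160],"turn": 0},
    {"linear": [-3,0.5,192],"turn": 0},
    {"linear": [-3,0.5,208],"turn": 0},
    {"linear": [-3,0.5,208],"turn": 0}
  ]
}}

```text
t: 7.85
eef_pos: [602.4, -334.1, 83.5]
tcp_rot: [-3.141, -0.0, 1.558]
ft_force: [-0.3, -0.3, -0.0]
opening: 0.789
```

{"api": "play_rows", "payload": {
  "targets": [
    {"linear": [0,0,0],"turn": 0},
    {"linear": [0,0,0],"turn": 0},
    {"linear": [0,0,0],"turn": 0},
    {"linear": [0,0,0],"turn": 0},
    {"linear": [0,0,0],"turn": 0},
    {"linear": [0,0,-10],"turn": 0},
    {"linear": [0,0,-40],"turn": 0},
    {"linear": [0,0,-80],"turn": 0},
    {"linear": [0,0,-110],"turn": 0},
    {"linear": [0,0,-120],"turn": 0},
    {"linear": [0,0,-120],"turn": 0}
  ],
  "hand": 10
}}

```text
t: 9.22
eef_pos: [602.0, -335.0, 203.7]
tcp_rot: [3.141, 0.0, 1.557]
ft_force: [-0.1, -0.9, -3.3]
opening: 0.328
```

Run:
```python
from h import *
s=env.state();print(s['t'],s['eef_pos'],s['tcp_rot'],s['ft_force'],s['opening']*95.1)
grab("wrist","wrist6");grab("scene","scene6")
```

```text
9.225 [ 601.954 -335.028  203.718] [3.141 0.    1.557] [-0.061 -0.912 -3.266] 31.19328344446813
```

View pics/wrist6.png

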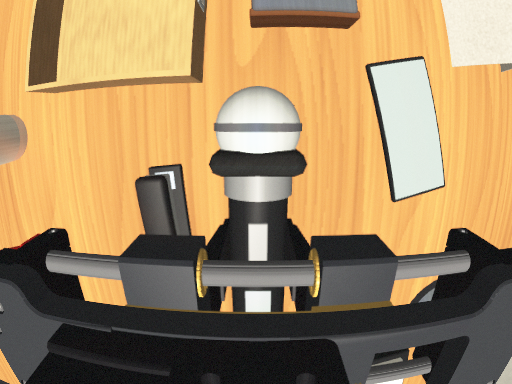

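View pics/scene6.png

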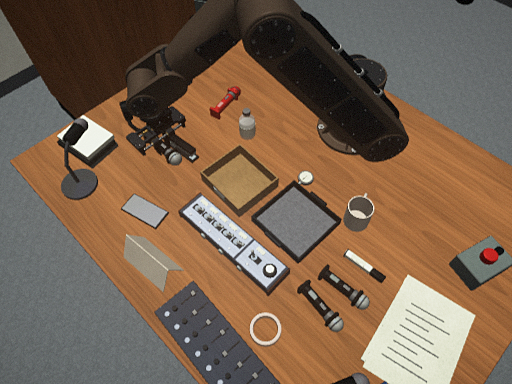

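{"api": "play_rows", "payload": {
  "targets": [
    {"linear": [25,-6,0],"turn": 0},
    {"linear": [65,-16,0],"turn": 0},
    {"linear": [110,-27,0],"turn": 0},
    {"linear": [155,-39,0],"turn": 0},
    {"linear": [200,-50,0],"turn": 0},
    {"linear": [245,-61,0],"turn": 0},
    {"linear": [290,-73,0],"turn": 0},
    {"linear": [335,-84,0],"turn": 0},
    {"linear": [380,-95,0],"turn": 0.008},
    {"linear": [420,-105,0],"turn": 0.008},
    {"linear": [440,-111,0],"turn": 0.008},
    {"linear": [446,-112,0],"turn": 0.008},
    {"linear": [446,-112,0],"turn": 0.008}
  ]
}}

```text
t: 10.95
eef_pos: [496.4, 112.2, 203.2]
tcp_rot: [-3.141, 0.0, 1.549]
ft_force: [0.4, -0.2, -3.2]
opening: 0.327
```

Run:
```python
from h import *
s=env.state();print(s['t'],s['eef_pos'],s['tcp_rot'],s['ft_force'],s['opening']*95.1)
c=np.array([439.4,117]);a=-.022;R=np.array([[np.cos(a),-np.sin(a)],[np.sin(a),np.cos(a)]])
im,d=grab("wrist","wrist7")
im=im[:,:,::-1].copy()
for l in [(100,105),(-100,105),(-100,-105),(100,-105)]:
    q=wproj([*(c+R@l),35]); print(l,q); cv2.circle(im,(int(q[0]),int(q[1])),4,(0,255,0),1)
cv2.imwrite("pics/wrist7a.png",im)
```

```text
10.95 [496.406 112.202 203.239] [-3.141  0.     1.549] [ 0.377 -0.19  -3.151] 31.0716893430232
(100, 105) (np.float64(305.97870415858176), np.float64(75.17152676649381))
(-100, 105) (np.float64(93.12453984707622), np.float64(86.38979862474693))
(-100, -105) (np.float64(116.28818990512374), np.float64(283.3115243184156))
(100, -105) (np.float64(298.23010091284004), np.float64(289.9122589918296))
```

View pics/wrist7a.png

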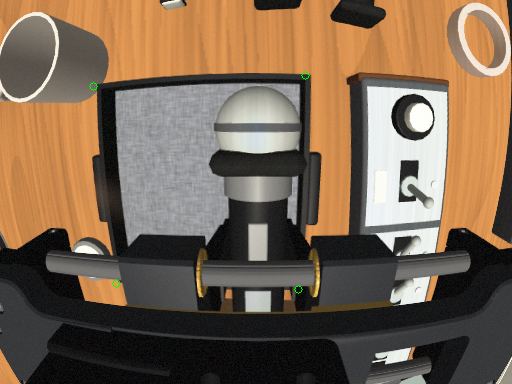

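{"api": "play_rows", "payload": {
  "targets": [
    {"linear": [0,0,30],"turn": 0},
    {"linear": [0,0,70],"turn": 0},
    {"linear": [0,0,98],"turn": 0},
    {"linear": [0,0,108],"turn": 0},
    {"linear": [0,0,112],"turn": 0},
    {"linear": [0,0,114.5],"turn": 0},
    {"linear": [0,0,114.5],"turn": 0}
  ]
}}

```text
t: 11.88
eef_pos: [496.6, 112.4, 89.8]
tcp_rot: [3.14, -0.0, 1.549]
ft_force: [-0.1, -0.7, -3.3]
opening: 0.329
```

{"api": "play_rows", "payload": {
  "targets": [
    {"linear": [0,0,0.7],"turn": 0},
    {"linear": [0,0,0.7],"turn": 0}
  ]
}}

```text
t: 12.12
eef_pos: [496.5, 112.4, 88.9]
tcp_rot: [3.141, 0.0, 1.549]
ft_force: [-0.1, -0.1, -0.7]
opening: 0.33
```

{"api": "play_rows", "payload": {
  "targets": [
    {"linear": [0,0,0],"turn": 0},
    {"linear": [0,0,0],"turn": 0},
    {"linear": [0,0,0],"turn": 0},
    {"linear": [0,0,-15],"turn": 0},
    {"linear": [0,0,-50],"turn": 0},
    {"linear": [0,0,-100],"turn": 0},
    {"linear": [0,0,-150],"turn": 0},
    {"linear": [0,0,-150],"turn": 0}
  ],
  "hand": 48
}}

```text
t: 13.12
eef_pos: [497.0, 112.6, 242.7]
tcp_rot: [3.134, -0.001, 1.549]
ft_force: [-0.6, -0.1, -0.6]
opening: 0.506
```

Run:
```python
from h import *
s=env.state();print(s['t'],s['eef_pos'],s['tcp_rot'],s['ft_force'],s['opening']*95.1)
grab("wrist","wrist8");grab("scene","scene8")
im=cv2.imread("pics/scene8.png"); 
W=cloud("scene",np.load("pics/scene8.npy"))
```

```text
13.125 [497.047 112.557 242.699] [ 3.134 -0.001  1.549] [-0.559 -0.133 -0.623] 48.15631814891797
```

View pics/wrist8.png

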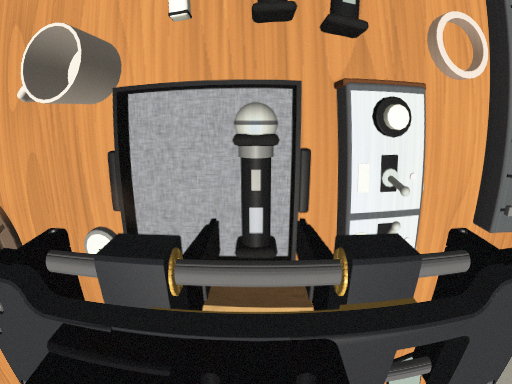

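View pics/scene8.png

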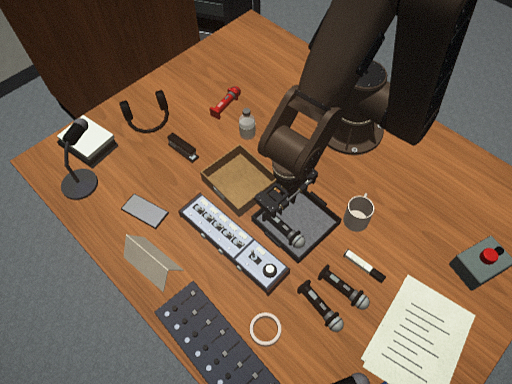

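{"api": "play_rows", "payload": {
  "targets": [
    {"linear": [30,2,-10],"turn": -0.02},
    {"linear": [80,4,-20],"turn": -0.05},
    {"linear": [135,7,-30],"turn": -0.089},
    {"linear": [190,10,-30],"turn": -0.089},
    {"linear": [235,12,-30],"turn": -0.089},
    {"linear": [256,13,-30],"turn": -0.089},
    {"linear": [256,13,-30],"turn": -0.089},
    {"linear": [256,13,-30],"turn": -0.089}
  ],
  "hand": 70
}}

```text
t: 14.22
eef_pos: [515.0, 366.8, 268.0]
tcp_rot: [-3.141, 0.001, 1.637]
ft_force: [-0.1, -0.7, 0.3]
opening: 0.739
```

```bash
cat >> h.py <<'E'
def look(name,mid,ang,z=23,L=(-78,86)):
    s=env.state();print(s['t'],s['eef_pos'],s['tcp_rot'],s['ft_force'],s['opening']*95.1)
    p=[wproj([mid[0]+l*np.cos(ang),mid[1]+l*np.sin(ang),z]) for l in L]
    im,d=grab("wrist",name); im=im[:,:,::-1].copy()
    for q in p: cv2.drawMarker(im,(int(q[0]),int(q[1])),(0,255,0),0,8)
    q=wproj([s['eef_pos'][0],s['eef_pos'][1],z]); cv2.drawMarker(im,(int(q[0]),int(q[1])),(255,0,255),1,8)
    cv2.imwrite(f"pics/{name}a.png",im); print(p,q)
E
python3 - <<'E'
from h import *
look("wrist9",(515.3,368.8),1.638)
E
```

```text
14.225 [514.97  366.806 267.991] [-3.141  0.001  1.637] [-0.094 -0.712  0.272] 70.29601896109656
[(np.float64(257.75876411766893), np.float64(239.10228339961475)), (np.float64(257.60026544792856), np.float64(101.99436700252902))] (np.float64(257.09989813661105), np.float64(178.48429048796723))
```

View pics/wrist9a.png

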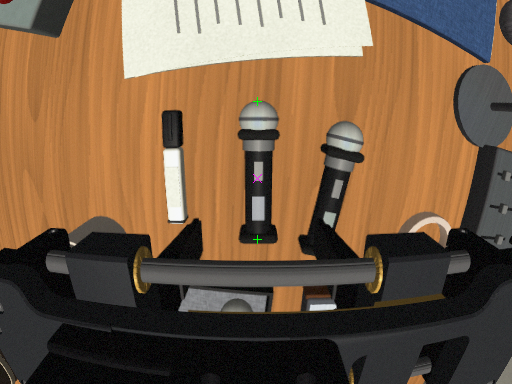

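{"api": "play_rows", "payload": {
  "targets": [
    {"linear": [1,0.5,50],"turn": 0},
    {"linear": [1,0.5,105],"turn": 0},
    {"linear": [1,0.5,150],"turn": 0},
    {"linear": [1,0.5,172],"turn": 0},
    {"linear": [1,0.5,184.5],"turn": 0},
    {"linear": [1,0.5,184.5],"turn": 0}
  ]
}}

```text
t: 15.02
eef_pos: [515.6, 368.5, 83.9]
tcp_rot: [-3.141, 0.0, 1.637]
ft_force: [-0.5, -0.1, 0.5]
opening: 0.737
```

{"api": "play_rows", "payload": {
  "targets": [
    {"linear": [0,0,0],"turn": 0},
    {"linear": [0,0,0],"turn": 0},
    {"linear": [0,0,0],"turn": 0},
    {"linear": [0,0,0],"turn": 0},
    {"linear": [0,0,0],"turn": 0},
    {"linear": [0,0,-10],"turn": 0},
    {"linear": [0,0,-40],"turn": 0},
    {"linear": [0,0,-80],"turn": 0},
    {"linear": [0,0,-110],"turn": 0},
    {"linear": [0,0,-120],"turn": 0},
    {"linear": [0,0,-120],"turn": 0}
  ],
  "hand": 10
}}

```text
t: 16.4
eef_pos: [515.3, 369.0, 204.0]
tcp_rot: [3.141, -0.0, 1.638]
ft_force: [-0.7, 0.4, -3.2]
opening: 0.331
```

{"api": "play_rows", "payload": {
  "targets": [
    {"linear": [-25,-9,0],"turn": 0.01},
    {"linear": [-65,-24,0],"turn": 0.03},
    {"linear": [-110,-40,0],"turn": 0.05},
    {"linear": [-155,-56,0],"turn": 0.07},
    {"linear": [-200,-73,0],"turn": 0.089},
    {"linear": [-235,-85,0],"turn": 0.089},
    {"linear": [-250,-91,0],"turn": 0.089},
    {"linear": [-250,-91,0],"turn": 0.089},
    {"linear": [-250,-91,0],"turn": 0.089}
  ]
}}

```text
t: 17.52
eef_pos: [441.7, 114.2, 203.7]
tcp_rot: [-3.142, -0.0, 1.549]
ft_force: [1.1, -0.6, -2.3]
opening: 0.329
```

Run:
```python
from h import *
look("wrist10",(441.5,113.6),1.549,28)
```

```text
17.525 [441.695 114.234 203.737] [-3.142 -0.     1.549] [ 1.079 -0.618 -2.272] 31.31788146038523
[(np.float64(256.7481398654448), np.float64(268.426655569844)), (np.float64(256.60778991813424), np.float64(101.2217242781276))] (np.float64(256.90124073246704), np.float64(194.148185497199))
```

View pics/wrist10a.png

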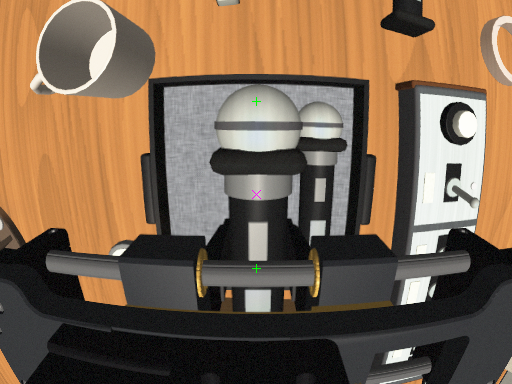

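Mic 1 lies at (320,160) in the tray, and the held mic is centred above its own slot. Lowering it now.

{"api": "play_rows", "payload": {
  "targets": [
    {"linear": [0,0,30],"turn": 0},
    {"linear": [0,0,70],"turn": 0},
    {"linear": [0,0,98],"turn": 0},
    {"linear": [0,0,108],"turn": 0},
    {"linear": [0,0,112],"turn": 0},
    {"linear": [0,0,114.5],"turn": 0},
    {"linear": [0,0,115],"turn": 0},
    {"linear": [0,0,115],"turn": 0}
  ]
}}

```text
t: 18.58
eef_pos: [441.5, 113.5, 89.5]
tcp_rot: [3.141, -0.0, 1.549]
ft_force: [-0.6, -0.5, -2.6]
opening: 0.33
```

{"api": "play_rows", "payload": {
  "targets": [
    {"linear": [0,0,0.7],"turn": 0},
    {"linear": [0,0,0.7],"turn": 0}
  ]
}}

```text
t: 18.82
eef_pos: [441.5, 113.5, 89.1]
tcp_rot: [3.14, -0.0, 1.549]
ft_force: [-1.3, -0.2, 9.3]
opening: 0.329
```

{"api": "play_rows", "payload": {
  "targets": [
    {"linear": [0,0,0],"turn": 0},
    {"linear": [0,0,0],"turn": 0},
    {"linear": [0,0,0],"turn": 0},
    {"linear": [0,0,-15],"turn": 0},
    {"linear": [0,0,-50],"turn": 0},
    {"linear": [0,0,-100],"turn": 0},
    {"linear": [0,0,-150],"turn": 0},
    {"linear": [0,0,-180],"turn": 0},
    {"linear": [0,0,-180],"turn": 0}
  ],
  "hand": 48
}}

```text
t: 19.95
eef_pos: [441.7, 113.6, 270.1]
tcp_rot: [3.137, -0.0, 1.549]
ft_force: [-0.7, -0.0, -0.9]
opening: 0.506
```

Run:
```python
from h import *
look("wrist11",(441.5,113.6),1.549,28)
grab("scene","scene11")
```

```text
19.95 [441.687 113.634 270.1  ] [ 3.137 -0.     1.549] [-0.735 -0.02  -0.857] 48.146963023274196
[(np.float64(256.0529311242016), np.float64(241.84019742353232)), (np.float64(255.83218697249882), np.float64(103.9702997913019))] (np.float64(257.0046504680832), np.float64(179.52661500255965))
```

View pics/wrist11a.png

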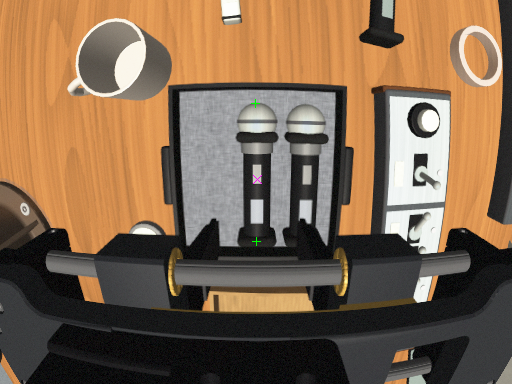

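View pics/scene11.png

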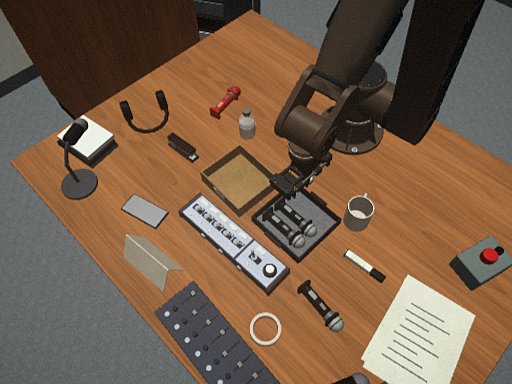

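{"api": "play_rows", "payload": {
  "targets": [
    {"linear": [30,20,0],"turn": 0.02},
    {"linear": [80,51,0],"turn": 0.05},
    {"linear": [130,84,0],"turn": 0.08},
    {"linear": [180,116,0],"turn": 0.108},
    {"linear": [225,145,0],"turn": 0.108},
    {"linear": [244,157,0],"turn": 0.108},
    {"linear": [244,157,0],"turn": 0.108},
    {"linear": [244,157,0],"turn": 0.108}
  ],
  "hand": 70
}}

```text
t: 21.05
eef_pos: [603.1, 353.3, 267.0]
tcp_rot: [-3.14, 0.001, 1.441]
ft_force: [-0.2, -0.8, 0.6]
opening: 0.734
```

Run:
```python
from h import *
look("wrist12",(603.9,354.1),1.441)
```

```text
21.05 [603.105 353.284 266.969] [-3.14   0.001  1.441] [-0.239 -0.831  0.569] 69.82045473769216
[(np.float64(257.8806988441474), np.float64(240.19503471282988)), (np.float64(257.81082387164344), np.float64(102.863564843465))] (np.float64(257.03217157845614), np.float64(178.62449780898453))
```

View pics/wrist12a.png

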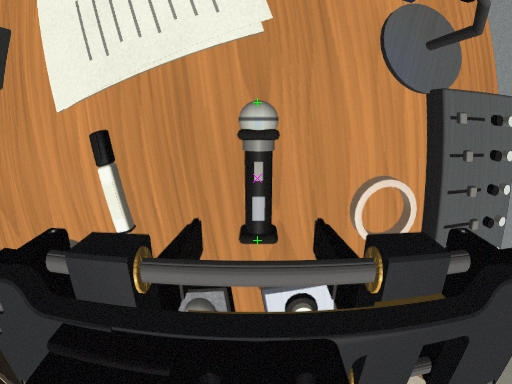

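{"api": "play_rows", "payload": {
  "targets": [
    {"linear": [0.5,0.5,50],"turn": 0},
    {"linear": [0.5,0.5,105],"turn": 0},
    {"linear": [0.5,0.5,150],"turn": 0},
    {"linear": [0.5,0.5,172],"turn": 0},
    {"linear": [0.5,0.5,183.5],"turn": 0},
    {"linear": [0.5,0.5,183.5],"turn": 0}
  ]
}}

```text
t: 21.85
eef_pos: [604.5, 354.4, 85.4]
tcp_rot: [3.141, -0.0, 1.441]
ft_force: [0.0, -0.3, -0.4]
opening: 0.735
```

{"api": "play_rows", "payload": {
  "targets": [
    {"linear": [0,0,0],"turn": 0},
    {"linear": [0,0,0],"turn": 0},
    {"linear": [0,0,0],"turn": 0},
    {"linear": [0,0,0],"turn": 0},
    {"linear": [0,0,0],"turn": 0},
    {"linear": [0,0,-10],"turn": 0},
    {"linear": [0,0,-40],"turn": 0},
    {"linear": [0,0,-80],"turn": 0},
    {"linear": [0,0,-110],"turn": 0},
    {"linear": [0,0,-120],"turn": 0},
    {"linear": [0,0,-120],"turn": 0}
  ],
  "hand": 10
}}

```text
t: 23.22
eef_pos: [604.1, 354.4, 204.8]
tcp_rot: [3.141, -0.0, 1.441]
ft_force: [-0.3, 0.2, -2.2]
opening: 0.329
```

{"api": "play_rows", "payload": {
  "targets": [
    {"linear": [-20,-14,0],"turn": -0.01},
    {"linear": [-55,-38,0],"turn": -0.03},
    {"linear": [-90,-62,0],"turn": -0.05},
    {"linear": [-125,-86,0],"turn": -0.07},
    {"linear": [-160,-110,0],"turn": -0.09},
    {"linear": [-195,-134,0],"turn": -0.108},
    {"linear": [-230,-158,0],"turn": -0.108},
    {"linear": [-255,-175,0],"turn": -0.108},
    {"linear": [-265,-182.5,0],"turn": -0.108},
    {"linear": [-265,-182.5,0],"turn": -0.108},
    {"linear": [-265,-182.5,0],"turn": -0.108}
  ]
}}

```text
t: 24.6
eef_pos: [389.7, 115.8, 204.6]
tcp_rot: [3.141, -0.0, 1.549]
ft_force: [0.2, 0.2, -2.8]
opening: 0.331
```

Run:
```python
from h import *
look("wrist13",(388.5,114.7),1.549,28)
print(env.state()['joints'])
```

```text
24.6 [389.664 115.837 204.633] [ 3.141 -0.     1.549] [ 0.22   0.177 -2.848] 31.49695151370218
[(np.float64(255.73262390048438), np.float64(268.4396929179453)), (np.float64(255.40849632011964), np.float64(101.84743448993001))] (np.float64(256.8561178509626), np.float64(193.83146956387034))
[ 0.126  0.325  2.169 -0.     0.647  0.148]
```

View pics/wrist13a.png

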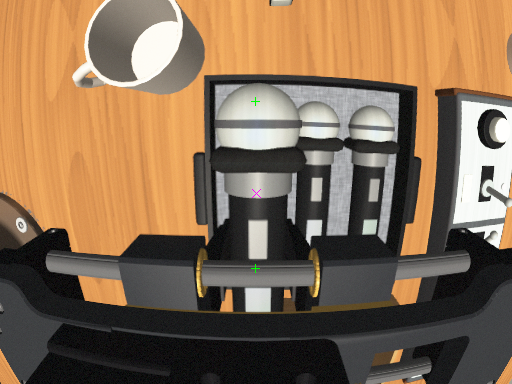

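{"api": "play_rows", "payload": {
  "targets": [
    {"linear": [-1,-2,30],"turn": 0},
    {"linear": [-1,-2,70],"turn": 0},
    {"linear": [-1,-2,98],"turn": 0},
    {"linear": [-1,-2,108],"turn": 0},
    {"linear": [-1,-2,112],"turn": 0},
    {"linear": [-1,-2,114],"turn": 0},
    {"linear": [-1,-2,114.5],"turn": 0},
    {"linear": [-1,-2,114.5],"turn": 0}
  ]
}}

```text
t: 25.65
eef_pos: [387.1, 114.4, 90.8]
tcp_rot: [3.141, -0.0, 1.549]
ft_force: [0.8, 0.3, -1.8]
opening: 0.33
```

{"api": "play_rows", "payload": {
  "targets": [
    {"linear": [0,0,0.7],"turn": 0},
    {"linear": [0,0,0.7],"turn": 0}
  ]
}}

```text
t: 25.9
eef_pos: [387.0, 114.4, 89.9]
tcp_rot: [3.141, 0.0, 1.549]
ft_force: [0.0, -0.5, 4.8]
opening: 0.326
```

{"api": "play_rows", "payload": {
  "targets": [
    {"linear": [0,0,0],"turn": 0},
    {"linear": [0,0,0],"turn": 0},
    {"linear": [0,0,0],"turn": 0},
    {"linear": [0,0,-15],"turn": 0},
    {"linear": [0,0,-50],"turn": 0},
    {"linear": [0,0,-100],"turn": 0},
    {"linear": [0,0,-150],"turn": 0},
    {"linear": [0,0,-180],"turn": 0},
    {"linear": [0,0,-180],"turn": 0}
  ],
  "hand": 43
}}

```text
t: 27.02
eef_pos: [387.2, 114.5, 271.3]
tcp_rot: [3.137, -0.001, 1.549]
ft_force: [0.2, 0.3, -0.7]
opening: 0.454
```

Run:
```python
from h import *
look("wrist14",(387,114.6),1.549,28)
grab("scene","scene14"); grab("top","top14")
```

```text
27.025 [387.194 114.504 271.262] [ 3.137 -0.001  1.549] [ 0.175  0.283 -0.659] 43.18765409943207
[(np.float64(256.037209563112), np.float64(241.36780083504775)), (np.float64(255.8194709756002), np.float64(103.91246739810705))] (np.float64(256.96646010848), np.float64(179.29621989901344))
```

View pics/wrist14a.png

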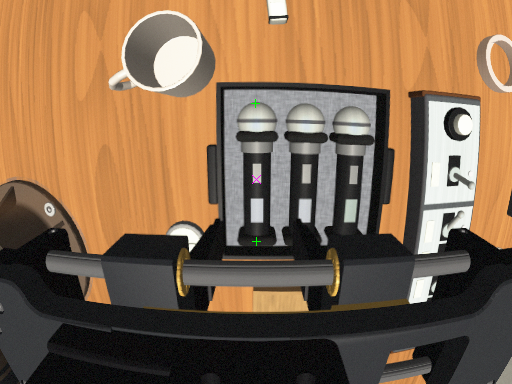

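View pics/scene14.png

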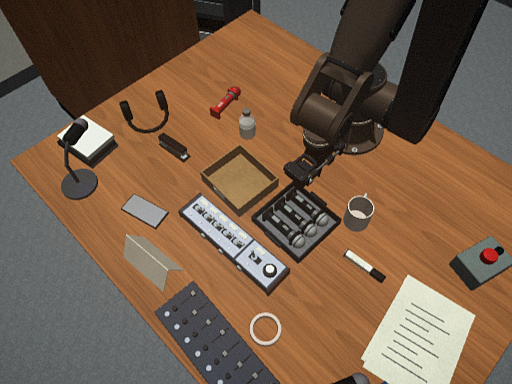

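View pics/top14.png

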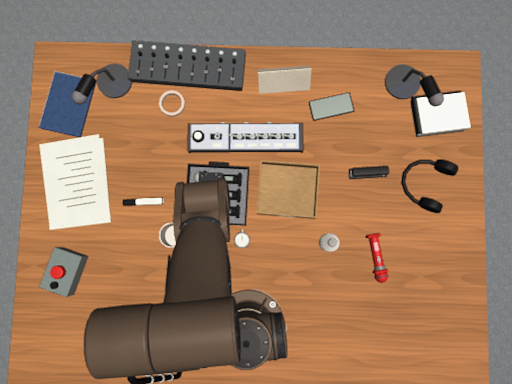

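The three mics lie flat side by side in the tray. The stapler has been knocked, now at (369,172) in the top view, so I'll re-measure it along with the marker and the box.

Run:
```python
from h import *
ROI={'marker':(118,170,192,211),'stapler':(340,396,160,184)}
d=np.load("pics/top14.npy"); W=cloud("top",d)
for k,h in dict(marker=22,stapler=50).items():
    a,b,c,e=ROI[k]
    m=np.zeros(d.shape,np.uint8); m[c:e,a:b]=(cv2.medianBlur(W[...,2].astype(np.float32),3)>10)[c:e,a:b]
    n,l,s,_=cv2.connectedComponentsWithStats(m); i=1+s[1:,4].argmax(); v,u=np.where(l==i)
    P=plane("top",np.c_[u,v],h)[:,:2]
    mu=P.mean(0); w,V=np.linalg.eigh(np.cov((P-mu).T)); ax=V[:,1]*np.sign(V[1,1]); t=(P-mu)@ax; q=(P-mu)@[-ax[1],ax[0]]
    print(k,len(u),'mid',mu+ax*(t.max()+t.min())/2,'ang',np.arctan2(ax[1],ax[0]),'len',np.ptp(t),'wid',np.ptp(q))
crop("top14",240,420,140,260)
```

```text
marker 260 mid [411.424 369.434] ang 1.6414609811946412 len 137.18033992944987 wid 22.438444501969116
stapler 371 mid [ 530.018 -396.72 ] ang 1.6529963009355564 len 128.62408317647277 wid 35.53637895553288
```

View pics/top14_c240.png

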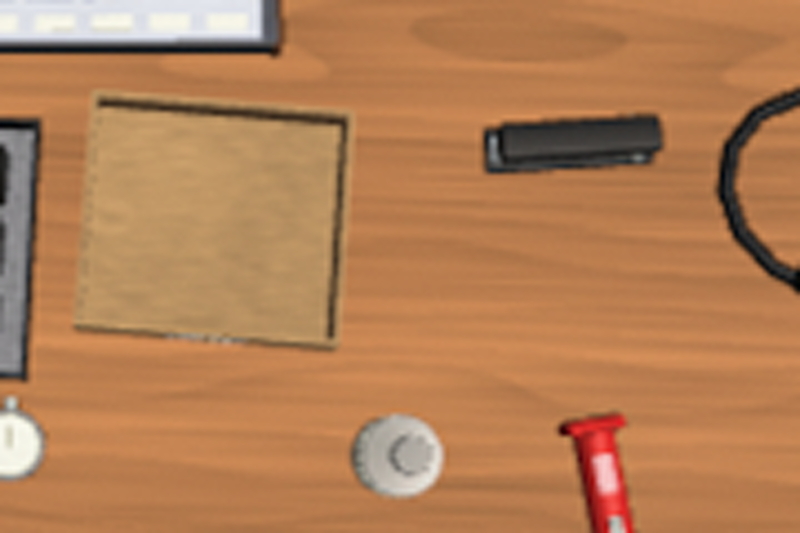

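{"api": "play_rows", "payload": {
  "targets": [
    {"linear": [30,2,0],"turn": -0.02},
    {"linear": [80,6,0],"turn": -0.05},
    {"linear": [135,10,0],"turn": -0.092},
    {"linear": [190,14,0],"turn": -0.092},
    {"linear": [235,17,0],"turn": -0.092},
    {"linear": [255,18.5,0],"turn": -0.092},
    {"linear": [255,18.5,0],"turn": -0.092},
    {"linear": [255,18.5,0],"turn": -0.092}
  ],
  "hand": 50
}}

```text
t: 28.18
eef_pos: [410.9, 367.8, 269.1]
tcp_rot: [-3.141, 0.001, 1.64]
ft_force: [0.1, -0.5, -0.2]
opening: 0.529
```

Run:
```python
from h import *
look("wrist15",(411.4,369.4),1.641,22,(-70,70))
```

```text
28.175 [410.901 367.778 269.084] [-3.141  0.001  1.64 ] [ 0.076 -0.46  -0.228] 50.33283390979916
[(np.float64(257.87822167680156), np.float64(232.72960583557534)), (np.float64(257.7670603019874), np.float64(116.36940146091423))] (np.float64(257.10917375342814), np.float64(178.12344886763782))
```

View pics/wrist15a.png

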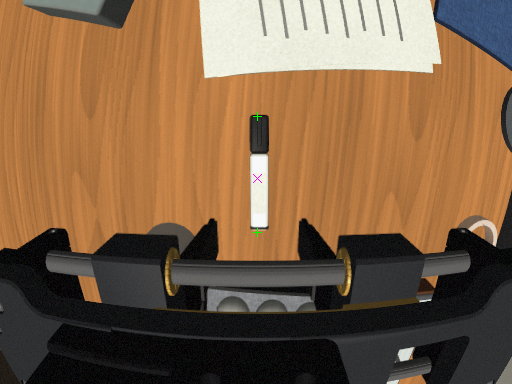

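{"api": "play_rows", "payload": {
  "targets": [
    {"linear": [4,1.5,50],"turn": 0},
    {"linear": [4,1.5,105],"turn": 0},
    {"linear": [4,1.5,150],"turn": 0},
    {"linear": [4,1.5,175],"turn": 0},
    {"linear": [4,1.5,187],"turn": 0},
    {"linear": [4,1.5,187],"turn": 0},
    {"linear": [4,1.5,187],"turn": 0}
  ]
}}

```text
t: 29.1
eef_pos: [412.6, 373.1, 83.7]
tcp_rot: [3.14, -0.001, 1.641]
ft_force: [-0.7, 0.5, -0.8]
opening: 0.526
```

{"api": "play_rows", "payload": {
  "targets": [
    {"linear": [0,0,0],"turn": 0},
    {"linear": [0,0,0],"turn": 0},
    {"linear": [0,0,0],"turn": 0},
    {"linear": [0,0,0],"turn": 0},
    {"linear": [0,0,0],"turn": 0}
  ],
  "hand": 5
}}

```text
t: 29.72
eef_pos: [412.2, 373.1, 82.8]
tcp_rot: [3.141, -0.0, 1.641]
ft_force: [-0.4, 0.2, 4.4]
opening: 0.229
```

{"api": "play_rows", "payload": {
  "targets": [
    {"linear": [0,0,-10],"turn": 0},
    {"linear": [0,0,-40],"turn": 0},
    {"linear": [0,0,-80],"turn": 0},
    {"linear": [0,0,-110],"turn": 0},
    {"linear": [0,0,-130],"turn": 0},
    {"linear": [0,0,-130],"turn": 0}
  ]
}}

```text
t: 30.48
eef_pos: [412.4, 373.2, 214.1]
tcp_rot: [3.139, -0.001, 1.641]
ft_force: [0.5, -0.3, -0.7]
opening: 0.231
```

Run:
```python
from h import *
look("wrist16",(411.4,369.4),1.641,22,(-70,70))
```

```text
30.475 [412.437 373.211 214.126] [ 3.139 -0.001  1.641] [ 0.523 -0.279 -0.699] 21.96907973355726
[(np.float64(255.37586944941347), np.float64(257.2232549087165)), (np.float64(255.04039061082304), np.float64(122.29340301443129))] (np.float64(257.1148680712083), np.float64(189.91259101433891))
```

View pics/wrist16a.png

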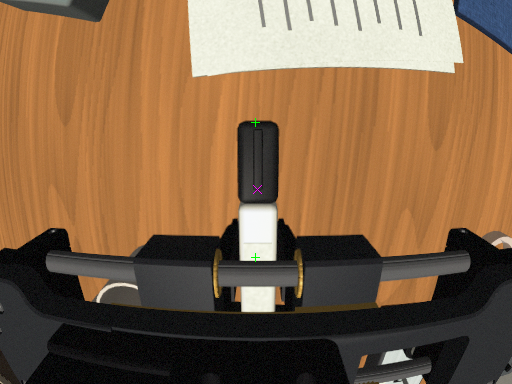

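{"api": "play_rows", "payload": {
  "targets": [
    {"linear": [-25,-1,0],"turn": 0.01},
    {"linear": [-65,-3,0],"turn": 0.02},
    {"linear": [-110,-6,0],"turn": 0.03},
    {"linear": [-155,-8,0],"turn": 0.04},
    {"linear": [-200,-10,0],"turn": 0.06},
    {"linear": [-245,-13,0],"turn": 0.08},
    {"linear": [-290,-15,0],"turn": 0.1},
    {"linear": [-335,-18,0],"turn": 0.124},
    {"linear": [-380,-20,0],"turn": 0.124},
    {"linear": [-425,-22,0],"turn": 0.124},
    {"linear": [-465,-24,0],"turn": 0.124},
    {"linear": [-485,-25.5,0],"turn": 0.124},
    {"linear": [-493,-26,0],"turn": 0.124},
    {"linear": [-493,-26,0],"turn": 0.124},
    {"linear": [-493,-26,0],"turn": 0.124}
  ]
}}

```text
t: 32.4
eef_pos: [420.6, -119.8, 212.4]
tcp_rot: [-3.141, -0.0, 1.518]
ft_force: [0.7, -0.0, -0.3]
opening: 0.23
```

Run:
```python
from h import *
look("wrist17",(421,-120),1.517,16,(-70,70))
c=np.array([463,-122]);a=-.054;R=np.array([[np.cos(a),-np.sin(a)],[np.sin(a),np.cos(a)]])
for l in [(90,100),(-90,100)]: print(wproj([*(c+R@l),55]))
```

```text
32.4 [ 420.648 -119.81   212.425] [-3.141 -0.     1.518] [ 0.723 -0.041 -0.286] 21.866526177174098
[(np.float64(257.31943731414236), np.float64(252.31570823111943)), (np.float64(257.33366260901107), np.float64(118.38959934607558))] (np.float64(256.8646513761785), np.float64(188.79341215113172))
(np.float64(404.120821655096), np.float64(91.75485108171863))
(np.float64(199.96997307769198), np.float64(84.04067621759002))
```

View pics/wrist17a.png

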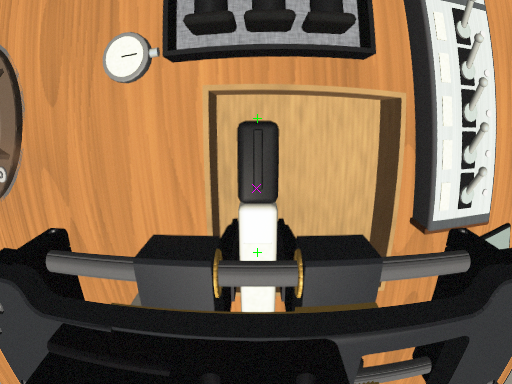

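{"api": "play_rows", "payload": {
  "targets": [
    {"linear": [-4,4,30],"turn": 0},
    {"linear": [-4,4,70],"turn": 0},
    {"linear": [-4,4,100],"turn": 0},
    {"linear": [-4,4,115],"turn": 0},
    {"linear": [-4,4,120],"turn": 0},
    {"linear": [-4,4,123],"turn": 0},
    {"linear": [-4,4,123.5],"turn": 0},
    {"linear": [-4,4,123.5],"turn": 0}
  ]
}}

```text
t: 33.45
eef_pos: [424.7, -124.8, 89.6]
tcp_rot: [3.141, 0.0, 1.517]
ft_force: [-0.4, -0.0, -1.2]
opening: 0.229
```

{"api": "play_rows", "payload": {
  "targets": [
    {"linear": [0,0,0.7],"turn": 0},
    {"linear": [0,0,1.2],"turn": 0},
    {"linear": [0,0,1.2],"turn": 0}
  ]
}}

```text
t: 33.83
eef_pos: [424.5, -124.8, 87.9]
tcp_rot: [3.142, 0.0, 1.517]
ft_force: [-0.8, 0.3, 0.8]
opening: 0.23
```

{"api": "play_rows", "payload": {
  "targets": [
    {"linear": [0,0,0],"turn": 0},
    {"linear": [0,0,0],"turn": 0},
    {"linear": [0,0,0],"turn": 0},
    {"linear": [0,0,-15],"turn": 0},
    {"linear": [0,0,-50],"turn": 0},
    {"linear": [0,0,-100],"turn": 0},
    {"linear": [0,0,-150],"turn": 0},
    {"linear": [0,0,-180],"turn": 0},
    {"linear": [0,0,-180],"turn": 0}
  ],
  "hand": 32
}}

```text
t: 34.95
eef_pos: [424.9, -124.9, 269.7]
tcp_rot: [3.138, 0.002, 1.517]
ft_force: [-0.2, 0.8, -0.7]
opening: 0.335
```

Run:
```python
from h import *
look("wrist18",(424.5,-124.8),1.517,16,(-70,70))
```

```text
34.95 [ 424.876 -124.902  269.749] [3.138 0.002 1.517] [-0.167  0.839 -0.742] 31.844453650953056
[(np.float64(255.9238166812257), np.float64(231.76027568850066)), (np.float64(255.73007181120866), np.float64(117.6126007620826))] (np.float64(256.9853121107704), np.float64(177.51802290301725))
```

View pics/wrist18a.png

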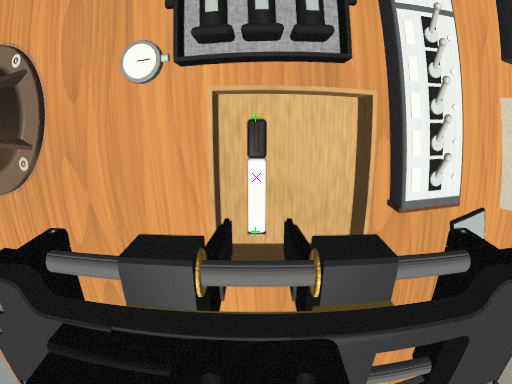

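{"api": "play_rows", "payload": {
  "targets": [
    {"linear": [-30,14,0],"turn": -0.02},
    {"linear": [-80,36,0],"turn": -0.05},
    {"linear": [-130,59,0],"turn": -0.09},
    {"linear": [-180,81,0],"turn": -0.136},
    {"linear": [-230,104,0],"turn": -0.136},
    {"linear": [-258,117,0],"turn": -0.136},
    {"linear": [-266,119.5,0],"turn": -0.136},
    {"linear": [-266,119.5,0],"turn": -0.136},
    {"linear": [-266,119.5,0],"turn": -0.136}
  ],
  "hand": 62
}}

```text
t: 36.12
eef_pos: [529.3, -395.7, 267.7]
tcp_rot: [-3.141, -0.001, 1.653]
ft_force: [0.2, -0.5, 0.5]
opening: 0.65
```

Run:
```python
from h import *
look("wrist19",(530,-396.7),1.653,50,(-65,65))
```

```text
36.125 [ 529.273 -395.707  267.735] [-3.141 -0.001  1.653] [ 0.243 -0.467  0.538] 61.80343748942556
[(np.float64(257.7035012575173), np.float64(240.88821692331473)), (np.float64(257.74462999205576), np.float64(123.95739220403651))] (np.float64(256.97349134683094), np.float64(183.88957518640282))
```

View pics/wrist19a.png

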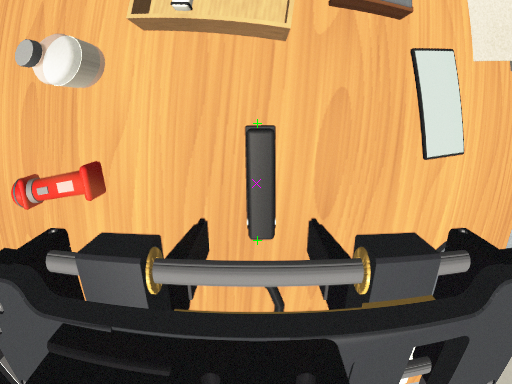

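{"api": "play_rows", "payload": {
  "targets": [
    {"linear": [0,2,50],"turn": 0},
    {"linear": [0,2,105],"turn": 0},
    {"linear": [0,2,145],"turn": 0},
    {"linear": [0,2,164],"turn": 0},
    {"linear": [0,2,173],"turn": 0},
    {"linear": [0,2,173],"turn": 0},
    {"linear": [0,2,173],"turn": 0}
  ]
}}

```text
t: 37.05
eef_pos: [531.9, -397.0, 96.4]
tcp_rot: [3.14, 0.002, 1.653]
ft_force: [0.2, 0.2, -0.1]
opening: 0.657
```

{"api": "play_rows", "payload": {
  "targets": [
    {"linear": [0,0,0],"turn": 0},
    {"linear": [0,0,0],"turn": 0},
    {"linear": [0,0,0],"turn": 0},
    {"linear": [0,0,0],"turn": 0},
    {"linear": [0,0,0],"turn": 0}
  ],
  "hand": 8
}}

```text
t: 37.67
eef_pos: [531.6, -396.7, 95.0]
tcp_rot: [3.141, 0.0, 1.653]
ft_force: [0.1, 0.0, 0.3]
opening: 0.312
```

{"api": "play_rows", "payload": {
  "targets": [
    {"linear": [0,0,-10],"turn": 0},
    {"linear": [0,0,-40],"turn": 0},
    {"linear": [0,0,-80],"turn": 0},
    {"linear": [0,0,-110],"turn": 0},
    {"linear": [0,0,-125],"turn": 0},
    {"linear": [0,0,-125],"turn": 0},
    {"linear": [0,0,-125],"turn": 0}
  ]
}}

```text
t: 38.55
eef_pos: [531.1, -396.4, 218.6]
tcp_rot: [-3.14, -0.001, 1.653]
ft_force: [-0.3, -0.3, -2.7]
opening: 0.311
```

Run:
```python
from h import *
look("wrist20",(530,-396.7),1.653,50,(-65,65))
grab("scene","scene20")
```

```text
38.55 [ 531.136 -396.4    218.593] [-3.14  -0.001  1.653] [-0.254 -0.294 -2.733] 29.552029868377947
[(np.float64(256.04970901595624), np.float64(260.26001072549843)), (np.float64(255.78000047680698), np.float64(124.35161505743679))] (np.float64(257.1665832394387), np.float64(196.24742015999823))
```

View pics/wrist20a.png

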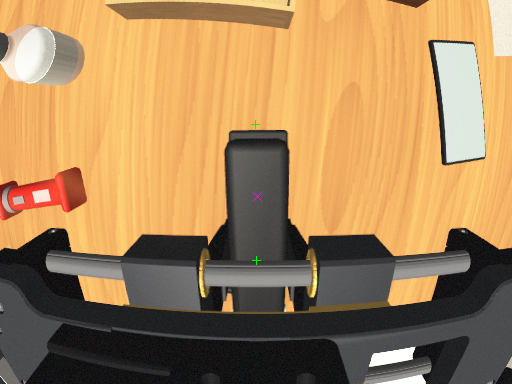

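View pics/scene20.png

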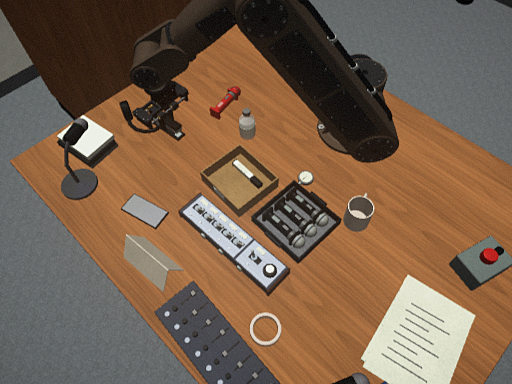

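{"api": "play_rows", "payload": {
  "targets": [
    {"linear": [25,0,0],"turn": 0.01},
    {"linear": [65,-1,0],"turn": 0.03},
    {"linear": [110,-1,0],"turn": 0.06},
    {"linear": [155,-2,0],"turn": 0.09},
    {"linear": [200,-2,0],"turn": 0.12},
    {"linear": [240,-3,0],"turn": 0.136},
    {"linear": [262,-3,0],"turn": 0.136},
    {"linear": [268.5,-3,0],"turn": 0.136},
    {"linear": [268.5,-3,0],"turn": 0.136},
    {"linear": [268.5,-3,0],"turn": 0.136}
  ]
}}

```text
t: 39.9
eef_pos: [506.7, -130.3, 219.8]
tcp_rot: [3.141, 0.0, 1.516]
ft_force: [0.3, -0.7, -2.0]
opening: 0.31
```

Run:
```python
from h import *
look("wrist21",(506,-129),1.517,10,(-65,65))
```

```text
39.9 [ 506.726 -130.3    219.816] [3.141 0.    1.516] [ 0.273 -0.694 -1.977] 29.525612235077617
[(np.float64(256.2581352423047), np.float64(241.76938555419818)), (np.float64(255.95729060035802), np.float64(121.7666193188066))] (np.float64(256.94025467200964), np.float64(185.72798337151508))
```

View pics/wrist21a.png

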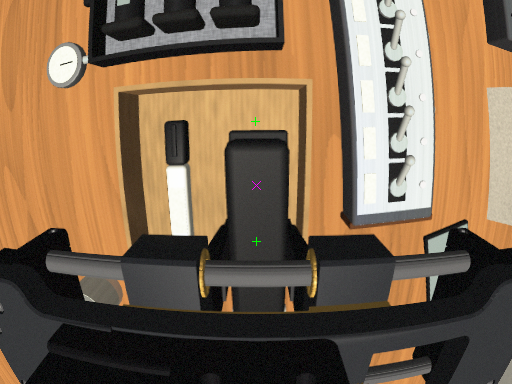

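{"api": "play_rows", "payload": {
  "targets": [
    {"linear": [2,-3,30],"turn": 0},
    {"linear": [2,-3,70],"turn": 0},
    {"linear": [2,-3,98],"turn": 0},
    {"linear": [2,-3,110],"turn": 0},
    {"linear": [2,-3,116],"turn": 0},
    {"linear": [2,-3,118.5],"turn": 0},
    {"linear": [2,-3,119],"turn": 0},
    {"linear": [2,-3,119],"turn": 0}
  ]
}}

```text
t: 40.95
eef_pos: [503.8, -127.2, 101.5]
tcp_rot: [3.141, 0.0, 1.517]
ft_force: [0.1, -0.3, -2.3]
opening: 0.315
```

{"api": "play_rows", "payload": {
  "targets": [
    {"linear": [0,0,0.6],"turn": 0},
    {"linear": [0,0,0.6],"turn": 0}
  ]
}}

```text
t: 41.2
eef_pos: [503.6, -127.2, 100.4]
tcp_rot: [3.141, 0.0, 1.517]
ft_force: [0.2, -0.4, -2.8]
opening: 0.314
```

{"api": "play_rows", "payload": {
  "targets": [
    {"linear": [0,0,0.7],"turn": 0},
    {"linear": [0,0,0.7],"turn": 0}
  ]
}}

```text
t: 41.45
eef_pos: [503.7, -127.2, 100.0]
tcp_rot: [3.141, 0.0, 1.517]
ft_force: [-0.8, 1.3, 3.8]
opening: 0.314
```

Contact: the force changed sign. Releasing and lifting.

{"api": "play_rows", "payload": {
  "targets": [
    {"linear": [0,0,0],"turn": 0},
    {"linear": [0,0,0],"turn": 0},
    {"linear": [0,0,0],"turn": 0},
    {"linear": [0,0,-15],"turn": 0},
    {"linear": [0,0,-50],"turn": 0},
    {"linear": [0,0,-100],"turn": 0},
    {"linear": [0,0,-150],"turn": 0},
    {"linear": [0,0,-180],"turn": 0},
    {"linear": [0,0,-180],"turn": 0}
  ],
  "hand": 42
}}

```text
t: 42.58
eef_pos: [503.9, -127.2, 282.6]
tcp_rot: [3.137, 0.002, 1.517]
ft_force: [-0.2, 0.0, -0.0]
opening: 0.439
```

Run:
```python
from h import *
look("wrist22",(503.7,-127.2),1.517,55,(-65,65))
grab("scene","scene22"); grab("top","top22")
```

```text
42.575 [ 503.863 -127.212  282.606] [3.137 0.002 1.517] [-0.17   0.009 -0.033] 41.747901572465004
[(np.float64(255.88648081591282), np.float64(236.27872501495204)), (np.float64(255.68204632424732), np.float64(122.38141402426703))] (np.float64(256.83230599778625), np.float64(182.32711151381983))
```

View pics/wrist22a.png

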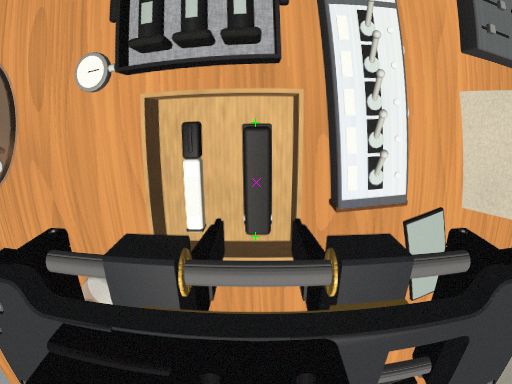

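View pics/scene22.png

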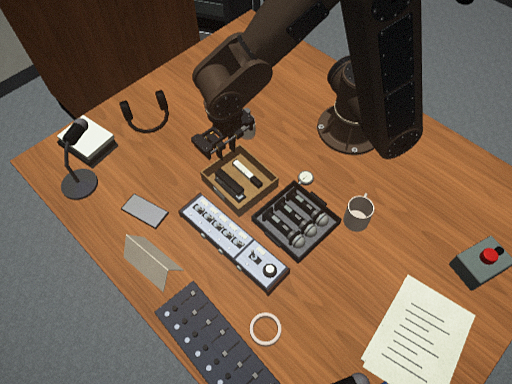

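View pics/top22.png

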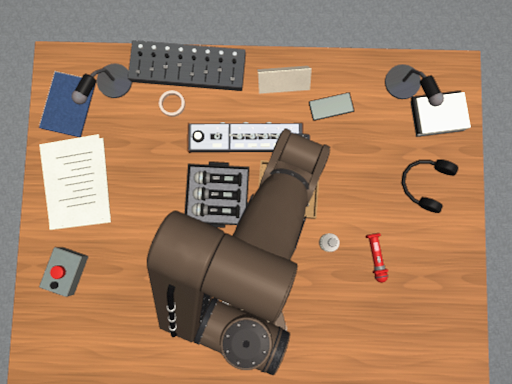

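{"api": "play_rows", "payload": {
  "targets": [
    {"linear": [30,11,0],"turn": -0.02},
    {"linear": [80,29,0],"turn": -0.04},
    {"linear": [130,48,0],"turn": -0.078},
    {"linear": [180,66,0],"turn": -0.078},
    {"linear": [230,84,0],"turn": -0.078},
    {"linear": [280,102,0],"turn": -0.078},
    {"linear": [310,113,0],"turn": -0.078},
    {"linear": [320.5,117,0],"turn": -0.078},
    {"linear": [320.5,117,0],"turn": -0.078},
    {"linear": [320.5,117,0],"turn": -0.078}
  ],
  "hand": 0
}}

```text
t: 43.98
eef_pos: [637.5, 185.4, 279.4]
tcp_rot: [-3.141, 0.0, 1.594]
ft_force: [-0.2, 0.0, 0.6]
opening: 0.003
```

Run:
```python
from h import *
look("wrist23",(638.2,186.5),1.595,57,(0,))
d=np.load("pics/wrist23.npy"); print(d[160:210:4,257])
crop("wrist23a",180,340,80,240)
```

```text
43.975 [637.475 185.387 279.363] [-3.141  0.     1.594] [-0.177  0.015  0.628] 0.2840379167111375
[(np.float64(257.81572600692226), np.float64(181.9845450868961))] (np.float64(256.987625661496), np.float64(182.91074527732226))
[326.665 316.35  318.412 310.682 309.175 311.583 311.68  314.143 314.063
   0.    329.345 341.664 341.177]
```

View pics/wrist23a_c180.png

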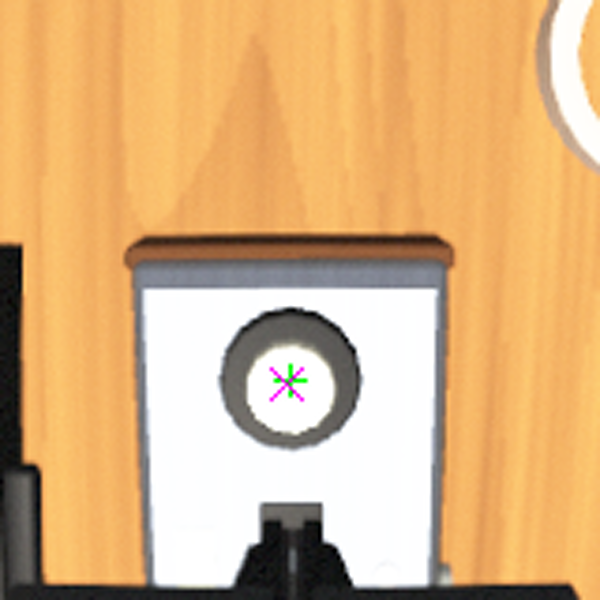

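Run:
```python
from h import *
p=env.camera_params("wrist"); d=np.load("pics/wrist23.npy")
pts=[]
for v in range(175,193):
  for u in range(249,266):
    if d[v,u]>0 and np.hypot(u-257.3,v-183.5)<8:
        q=(np.array([u,v])-[p['cx'],p['cy']])/p['fx'];th=np.linalg.norm(q)+1e-9
        r=np.r_[q/th*np.tan(th),1]*d[v,u]; pts.append(p['R'].T@(r-p['t']))
pts=np.array(pts);print(np.median(pts,0),pts.std(0))
for z in (50,60,65): print(wplane((257.3,183.5),z))
```

```text
[637.585 187.384  67.46 ] [4.185 4.351 0.67 ]
[[637.855 183.153  50.   ]]
[[637.818 185.419  60.   ]]
[[637.799 186.552  65.   ]]
```

{"api": "play_rows", "payload": {
  "targets": [
    {"linear": [1.5,0,45],"turn": 0},
    {"linear": [1.5,0,95],"turn": 0},
    {"linear": [1.5,0,120],"turn": 0},
    {"linear": [1.5,0,129],"turn": 0},
    {"linear": [1.5,0,129],"turn": 0},
    {"linear": [1.5,0,129],"turn": 0}
  ]
}}

```text
t: 44.78
eef_pos: [638.2, 187.9, 152.0]
tcp_rot: [3.14, -0.0, 1.595]
ft_force: [0.5, 0.5, 0.2]
opening: 0.005
```

{"api": "play_rows", "payload": {
  "targets": [
    {"linear": [0,0,2],"turn": 0},
    {"linear": [0,0,4],"turn": 0},
    {"linear": [0,0,5],"turn": 0},
    {"linear": [0,0,5],"turn": 0}
  ]
}}

```text
t: 45.28
eef_pos: [637.7, 188.1, 145.5]
tcp_rot: [-3.141, 0.0, 1.595]
ft_force: [0.4, -0.9, 0.6]
opening: 0.004
```

{"api": "play_rows", "payload": {
  "targets": [
    {"linear": [0,0,1.5],"turn": 0},
    {"linear": [0,0,3],"turn": 0},
    {"linear": [0,0,3],"turn": 0}
  ]
}}

```text
t: 45.65
eef_pos: [637.8, 188.1, 142.7]
tcp_rot: [3.141, 0.0, 1.595]
ft_force: [-0.1, 1.6, 2.7]
opening: 0.004
```

{"api": "play_rows", "payload": {
  "targets": [
    {"linear": [0,0,1.5],"turn": 0},
    {"linear": [0,0,3],"turn": 0},
    {"linear": [0,0,3],"turn": 0}
  ]
}}

```text
t: 46.02
eef_pos: [637.8, 188.1, 139.7]
tcp_rot: [3.141, 0.0, 1.595]
ft_force: [-0.5, -0.2, 4.3]
opening: 0.005
```

{"api": "play_rows", "payload": {
  "targets": [
    {"linear": [0,0,1.5],"turn": 0},
    {"linear": [0,0,2.5],"turn": 0},
    {"linear": [0,0,2.5],"turn": 0}
  ]
}}

```text
t: 46.4
eef_pos: [637.8, 188.1, 138.7]
tcp_rot: [3.14, -0.0, 1.595]
ft_force: [-4.8, -1.1, 17.9]
opening: 0.006
```

{"api": "play_rows", "payload": {
  "targets": [
    {"linear": [0,0,0],"turn": 0},
    {"linear": [0,0,-10],"turn": 0},
    {"linear": [0,0,-50],"turn": 0},
    {"linear": [0,0,-100],"turn": 0},
    {"linear": [0,0,-150],"turn": 0},
    {"linear": [-40,0,-150],"turn": 0},
    {"linear": [-80,0,-150],"turn": 0},
    {"linear": [-120,0,-150],"turn": 0},
    {"linear": [-120,0,-150],"turn": 0}
  ]
}}

```text
t: 47.52
eef_pos: [640.6, 65.7, 286.7]
tcp_rot: [-3.141, 0.0, 1.592]
ft_force: [-0.2, 0.9, 0.0]
opening: 0.008
```

Run:
```python
from h import *
look("wrist24",(638.2,186.5),1.595,57,(0,)); grab("scene","scene24")
```

```text
47.525 [640.555  65.698 286.748] [-3.141  0.     1.592] [-0.206  0.903  0.032] 0.7601923254796049
[(np.float64(257.2815335634891), np.float64(71.44639954531229))] (np.float64(257.13029615014364), np.float64(182.7952376357784))
```

View pics/wrist24.png

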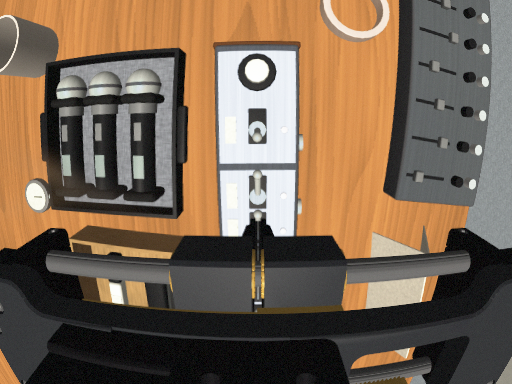

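View pics/scene24.png

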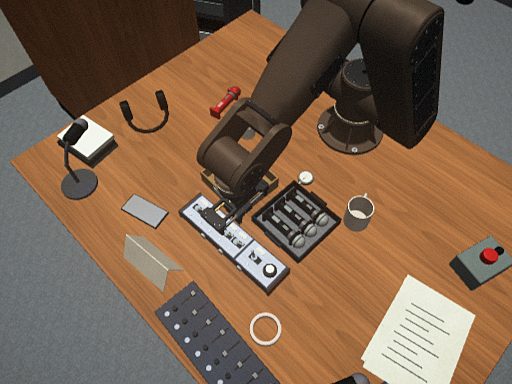

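The line lever at (257,130) is still upright (on), ch5 is laid over, three mics lie flat in the tray, and the mug is in place. The robot is clear of everything, so I'm handing the job in.

```bash
python3 -c "
from cell import env
print(env.job_done(), env.state()['t'])"
```

```text
the job is handed in; nothing more can be done
the job is handed in; nothing more can be done
```

The desk is closed down and the job is handed in, at about 48 s of the 210 s allowed.

- **Levers:** I switched off all five channel levers in one closed-finger drag, before touching any microphone. A picture straight afterwards showed all five laid over. The control-room line lever still stood on in the last picture.
- **Microphones:** I found three out. I laid them side by side, flat on the tray floor, lowering each until it touched before letting go.
- **Stationery:** I found one marker and the stapler, and both now lie apart in the desk box. No second marker showed in any view. The stapler was knocked aside part-way through, so I measured it again before gripping it.
- **Call button:** I pressed it last, until it stopped at about 18 N, then backed off and moved the arm clear.
- **Left alone:** The red microphone-shaped item, mug and bottle were not touched. The last pictures show the mug where it was. In those the arm hides the bottle, and it was last seen standing in the top view before the button press.

**Disagreements:** The top and wrist cameras differed by 4 to 9 mm on the positions of the tray and box. I corrected for this from the wrist view before each placing. No check failed.

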